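# Clear the bar after the aperitivo

### The job

Clear up this end of the bar after the aperitivo: nest the wooden snack bowls inside one another in size order, the largest outermost, standing upright on the round steel tray, and slide every coaster that no bottle stands on off the counter edge so that it drops into the bussing tub below, without picking it up. Guests are still at the coasters that carry a bottle: leave those coasters and their bottles where they are, and do not knock the napkin dispenser, the jar or the card terminal.

Things in the scene. Friction and masses are not known exactly. Their poses are not given: they have to be found in the camera images.
- bowl_a: pale wooden snack bowl, largest of a graded set of four (one may be absent: None); rim 160 mm outside diameter, foot 132 mm, 56 mm high, straight flaring wall 7 mm thick, floor 8 mm thick, 75 to 310 g. Origin: centre of underside; z its axis, up. In the next larger bowl it stands on that floor with 7 mm play around, its rim 14 mm above the larger one's. Pinch it by the wall at the rim
- bowl_b: pale wooden snack bowl, second of a graded set of four (one may be absent: None); rim 134 mm outside diameter, foot 106 mm, 62 mm high, straight flaring wall 7 mm thick, floor 8 mm thick, 75 to 310 g. Origin: centre of underside; z its axis, up. In the next larger bowl it stands on that floor with 7 mm play around, its rim 14 mm above the larger one's. Pinch it by the wall at the rim
- bowl_c: pale wooden snack bowl, third of a graded set of four (one may be absent: None); rim 108 mm outside diameter, foot 80 mm, 68 mm high, straight flaring wall 7 mm thick, floor 8 mm thick, 75 to 310 g. Origin: centre of underside; z its axis, up. In the next larger bowl it stands on that floor with 7 mm play around, its rim 14 mm above the larger one's. Pinch it by the wall at the rim
- bowl_d: pale wooden snack bowl, smallest of a graded set of four (one may be absent: None); rim 82 mm outside diameter, foot 54 mm, 74 mm high, straight flaring wall 7 mm thick, floor 8 mm thick, 75 to 310 g. Origin: centre of underside; z its axis, up. In the next larger bowl it stands on that floor with 7 mm play around, its rim 14 mm above the larger one's. Pinch it by the wall at the rim
- tray: round polished-steel bar tray, fixed to the counter, 184 mm across, lip 10 mm high and 3 mm thick, floor 4 mm thick. Origin: centre of its underside, on the counter; z up
- coaster_1: round cork coaster lying flat on the counter, 82 mm diameter, 9 mm thick, 25 g, no different from the others. Some coasters have a bottle standing on them. Origin: centre of its underside; z up. It slides when pushed at its edge
- coaster_2: round cork coaster lying flat on the counter, 82 mm diameter, 9 mm thick, 25 g, no different from the others. Some coasters have a bottle standing on them. Origin: centre of its underside; z up. It slides when pushed at its edge
- coaster_3: round cork coaster lying flat on the counter, 82 mm diameter, 9 mm thick, 25 g, no different from the others. Some coasters have a bottle standing on them. Origin: centre of its underside; z up. It slides when pushed at its edge
- coaster_4: round cork coaster lying flat on the counter, 82 mm diameter, 9 mm thick, 25 g, no different from the others. Some coasters have a bottle standing on them. Origin: centre of its underside; z up. It slides when pushed at its edge
- coaster_5: round cork coaster lying flat on the counter, 82 mm diameter, 9 mm thick, 25 g, no different from the others. Some coasters have a bottle standing on them. Origin: centre of its underside; z up. It slides when pushed at its edge
- bottle_1: green glass soda bottle with cap, 56 mm diameter, 158 mm high, 330 g, standing upright in the middle of one of the five coasters (one or two bottles are present; None if absent). Origin: centre of its underside; z up
- bottle_2: green glass soda bottle with cap, 56 mm diameter, 158 mm high, 330 g, standing upright in the middle of one of the five coasters (one or two bottles are present; None if absent). Origin: centre of its underside; z up
- tub: open grey plastic bussing tub on a steel service trolley parked at the counter edge, fixed; 320 mm along x, 520 mm along y, 120 mm deep, wall 6 mm, axes as the world's. Origin: centre of the tub's underside, 0.175 m below the counter top, so its rim is 55 mm below the counter top. It reaches 70 mm back under the counter, which is 30 mm thick
- counter_edge (a point): point on the straight counter edge above the tub, level with the counter top. The edge runs along y from the inside corner of the L-shaped counter, 30 mm to the left (+y) of this point, towards -y; the counter lies on the robot's side (-x). Left of the corner the counter goes on 340 mm farther out
- dispenser: bystander: steel napkin dispenser, 100 x 130 x 130 mm high. Origin: centre of its underside
- jar: bystander: amber jar with a steel lid, 70 mm diameter, 120 mm high. Origin: centre of its underside
- terminal: bystander: black card terminal lying flat, 170 x 80 x 35 mm. Origin: centre of its underside
Not all that is in view belongs to the job. Leave any blue or purple look-alike of the bowl_a alone.

How it is judged (in metres and radians):
At the end, for the whole second after the job is handed in: Bowls: upright within 7 deg, at rest, centres within 45 mm of the tray's, each smaller one inside every larger (5 to 30 mm above its underside, centres within 30 mm), none over 36 mm up. Coasters without a bottle: in the tub. Bottles: upright on their coasters (centres within 30 mm) (angle between each of bowl_a, bowl_b, bowl_c, bowl_d's own z axis and vertical below 0.12 rad and horizontal distance between each of bowl_a, bowl_b, bowl_c, bowl_d and tray below 0.045 m and height (world z) of bowl_a between 0.002 and 0.036 m and linear speed of each of bowl_a, bowl_b, bowl_c, bowl_d below 0.02 m/s and horizontal distance between bowl_a and bowl_b below 0.03 m and z of bowl_b in the frame of bowl_a between 0.005 and 0.03 m and horizontal distance between each of bowl_a, bowl_b and bowl_c below 0.03 m and z of bowl_c in the frame of bowl_a between 0.005 and 0.03 m and horizontal distance between each of bowl_a, bowl_b, bowl_c and bowl_d below 0.03 m and z of bowl_d in the frame of bowl_a between 0.005 and 0.03 m and height (world z) of bowl_b between 0.002 and 0.036 m and z of bowl_c in the frame of bowl_b between 0.005 and 0.03 m and z of bowl_d in the frame of bowl_b between 0.005 and 0.03 m and height (world z) of bowl_c between 0.002 and 0.036 m and z of bowl_d in the frame of bowl_c between 0.005 and 0.03 m and height (world z) of bowl_d between 0.002 and 0.036 m and ((x of coaster_1 in the frame of tub between -0.16 and 0.16 m and y of coaster_1 in the frame of tub between -0.26 and 0.26 m and z of coaster_1 in the frame of tub below 0.105 m) or distance between coaster_1 and bottle_1 below 0.03 m or distance between coaster_1 and bottle_2 below 0.03 m) and ((x of coaster_2 in the frame of tub between -0.16 and 0.16 m and y of coaster_2 in the frame of tub between -0.26 and 0.26 m and z of coaster_2 in the frame of tub below 0.105 m) or distance between coaster_2 and bottle_1 below 0.03 m or distance between coaster_2 and bottle_2 below 0.03 m) and ((x of coaster_3 in the frame of tub between -0.16 and 0.16 m and y of coaster_3 in the frame of tub between -0.26 and 0.26 m and z of coaster_3 in the frame of tub below 0.105 m) or distance between coaster_3 and bottle_1 below 0.03 m or distance between coaster_3 and bottle_2 below 0.03 m) and ((x of coaster_4 in the frame of tub between -0.16 and 0.16 m and y of coaster_4 in the frame of tub between -0.26 and 0.26 m and z of coaster_4 in the frame of tub below 0.105 m) or distance between coaster_4 and bottle_1 below 0.03 m or distance between coaster_4 and bottle_2 below 0.03 m) and ((x of coaster_5 in the frame of tub between -0.16 and 0.16 m and y of coaster_5 in the frame of tub between -0.26 and 0.26 m and z of coaster_5 in the frame of tub below 0.105 m) or distance between coaster_5 and bottle_1 below 0.03 m or distance between coaster_5 and bottle_2 below 0.03 m) and angle between each of bottle_1, bottle_2's own z axis and vertical below 0.1 rad and distance between any of coaster_1, coaster_2, coaster_3, coaster_4, coaster_5 and bottle_1 below 0.03 m and distance between any of coaster_1, coaster_2, coaster_3, coaster_4, coaster_5 and bottle_2 below 0.03 m); the robot touches nothing.
It fails at once if a bottle is tipped over or shoved (angle between any of bottle_1, bottle_2's own z axis and vertical above 0.35 rad or distance of any of bottle_1, bottle_2 from where it was at the start of the episode above 0.03 m).
It fails at once if a coaster is lifted instead of being slid (height (world z) of any of coaster_1, coaster_2, coaster_3, coaster_4, coaster_5 above 0.07 m).
It fails at once if the napkin dispenser, the jar or the card terminal is knocked (distance of any of dispenser, jar, terminal from where it was at the start of the episode above 0.03 m).
Of bowl_a, bowl_b, bowl_c, bowl_d only 3 to 4 are there at a start; the rules pass over those that are not, and their reading is None.
Of bottle_1, bottle_2 only 1 to 2 are there at a start; the rules pass over those that are not, and their reading is None.
At some moment in a run one of bowl_a, bowl_b, bowl_c, bowl_d may be knocked a few centimetres aside while the robot is not near it.
Once in a run the grip may slacken for a moment while it holds something.
It also fails if it takes over 210 s, if anything falls off the work surface, if the arm or the gripper's body presses on something with over 40 N, if the wrist force passes 120 N, or if a joint passes its speed limit or range.

### The arm

A 6-joint arm with a two-finger parallel gripper is mounted at the origin on the work surface. World frame = base frame: x ahead of the robot, y to its left, z up, the work surface at z = 0. Lengths are in m, angles in degrees, forces in N, time in s.
With the tool pointing down it reaches from about 0.4 to 0.825 m from the base axis. Payload 7 kg.
Tool frame: the origin (TCP) lies midway between the tips of the shut fingers; the grasp point (between the pads) lies 19 mm behind it (ctrl.hold_point_z is the distance from the TCP to the grasp point, in m); z points along the fingers, y is the line along which they close (so a half turn about z gives the same grasp; the last joint's range is limited). The gripper opens to 88 mm and grips with 3 to 60 N. Pads are 19 mm wide; open, the fingers measure 130 mm over their backs; the gripper's body (78 mm by 193 mm) begins 47 mm behind the grasp point.
Start: joints at [-56.373, 20.546, 0.682, 0, -70.136, -16.507], TCP at [0.199, -0.645, 0.227] pointing down, gripper open.
Joint ranges: [-176.03, 176.03], [-82.01, 121.73], [-58.28, 71.71], [-173.87, 95.51], [-174.79, -0.11], [-173.66, 173.66]. Speed limits (degrees/s): [136.94, 136.94, 172.46, 180, 180, 180].

### API

Orientations are given as [roll, pitch, yaw] about the fixed x, y, z axes, in that order (R = Rz(yaw) Ry(pitch) Rx(roll)).
In Python, from plant import ctrl gives the robot as it stands.
- The arm moves only by the tool apply_moves, never from a script. Its argument "deltas" is a list of rows, each an object with "fingers": the finger opening in mm, from 0 to 87.6; "delta_pos": the shift along the tool's x, y, z in mm, a list of three; "angular": the turn, a rotation vector about the tool's x, y, z in degrees, a list of three. A call has 1 to 10 rows; each row is the pose to reach, as a shift and turn from the pose commanded when the call began, along the tool's axes at that moment; what a row does not reach only later rows make up. A row lasts 1/10 s, in which the tool goes at most 50 mm and 8.59 degrees, less where a joint would pass 70% of its speed; a pose out of reach is approached as far as the arm can. A call with a gripper value outside its range is refused whole. The fingers move at their own pace and stop on an object; the grip force is fixed at half the most. Time passes only in rows, so rows that repeat a pose let the fingers close. It gives the time, the measured TCP pose, the force, the opening and the grip force at its end, in the units of the state.
- ctrl.get_obs(): the state, without advancing time (a new reading comes with each control period).
- ctrl.snapshot(name): name is "scene" or "top" or "wrist"; returns the picture (480x640x3 uint8, red, green, blue); there is no depth.
- ctrl.camera_params(name): a dict with "fx", "fy", "cx", "cy" (pixels), "cam_to_world" (4x4, takes a point from camera to world coordinates); the wrist camera has in their place "mount" (4x4, takes a point from camera to tool coordinates, whose origin is the TCP and whose axes are the flange's). Camera axes: x right, y up, looking along -z (the intrinsics and any distortion apply to the point x, -y, -z); pixel columns grow to the right and rows downward; lengths in m; the calibration is good to about 2 mm. The wrist camera is an equidistant fisheye: a pixel r from the principal point sees the ray r / f radians off the axis. A picture is of the moment at which its call begins: read the wrist's pose just before it. camera_params takes no time and is no camera call.
- ctrl.close_job(): hands the job in; it is judged then, once.
The state is a dict: "clock": time; "joint_pos": joint angles; "qvel": joint speeds; "tau": joint torques, N m; "tool_pos": TCP position; "orientation": TCP orientation; "force": force on the tool from outside, world axes, zero at the start; "moment": the same for the moment, N m; "opening": finger opening in m; "gripper_force": force on a finger pad.
Only numpy, scipy, OpenCV 4.12 (cv2) and the standard library are available. Lean on these libraries where they do the work, as an engineer would, in place of code of your own. Each camera call takes 0.05 s, during which the arm holds its last target. There are 200 camera calls.

## Working session

There is one attempt and no reset: what is moved stays moved. The work goes in short steps, Python scripts to look and compute and a tool call to move; the robot and the scene stay as the last step left them, time stands still between calls to the robot, and variables do not carry over. Pictures are saved under pics/ and viewed, at most 14 in all, crops included, and the job is handed in when it is done.

Besides the shell and the picture viewer there is one more tool, called after "Call:" by a JSON object that holds its "method" and its "body". apply_moves: Moves the arm, as the interface text tells. Its arguments: {"type":"object","properties":{"deltas":{"type":"array"}},"required":["deltas"]}

```bash
mkdir -p pics; ls
cat > h.py <<'E'
import numpy as np, cv2
from plant import ctrl
def snap(n,f):
    im=ctrl.snapshot(n); cv2.imwrite('pics/'+f,cv2.cvtColor(im,cv2.COLOR_RGB2BGR)); return im
def ray(n,u,v):
    p=ctrl.camera_params(n); T=np.array(p['cam_to_world'])
    d=np.array([(u-p['cx'])/p['fx'],-(v-p['cy'])/p['fy'],-1.])
    return T[:3,3],T[:3,:3]@d
def at(n,u,v,z):
    o,d=ray(n,u,v); return (o+d*(z-o[2])/d[2]).round(4)
def proj(n,P):
    p=ctrl.camera_params(n); T=np.array(p['cam_to_world']); c=T[:3,:3].T@(np.array(P)-T[:3,3])
    return (p['cx']+p['fx']*c[0]/-c[2], p['cy']+p['fy']*c[1]/c[2])
E
python3 - <<'E'
from h import *
a=snap('top','top0.png'); b=snap('scene','scene0.png')
for n in('top','scene'):print({k:np.round(v,3) for k,v in ctrl.camera_params(n).items()})
print({k:np.round(v,4) for k,v in ctrl.camera_params('wrist').items()}); print(ctrl.get_obs())
E
```

```text
pics
{'fx': np.float64(482.424), 'fy': np.float64(482.424), 'cx': np.float64(315.961), 'cy': np.float64(244.053), 'cam_to_world': array([[ 0.03 ,  0.994, -0.101,  0.321],
       [-1.   ,  0.03 , -0.   ,  0.013],
       [ 0.003,  0.101,  0.995,  1.759],
       [ 0.   ,  0.   ,  0.   ,  1.   ]])}
{'fx': np.float64(498.613), 'fy': np.float64(498.613), 'cx': np.float64(321.311), 'cy': np.float64(245.355), 'cam_to_world': array([[ 0.859, -0.375,  0.348,  0.982],
       [ 0.511,  0.608, -0.607, -0.852],
       [ 0.016,  0.699,  0.715,  0.973],
       [ 0.   ,  0.   ,  0.   ,  1.   ]])}
{'fx': np.float64(371.6483), 'fy': np.float64(371.6483), 'cx': np.float64(317.4448), 'cy': np.float64(245.6711), 'mount': array([[-7.000e-04,  9.583e-01,  2.857e-01,  7.680e-02],
       [ 1.000e+00,  6.000e-04,  5.000e-04, -2.000e-04],
       [ 3.000e-04,  2.857e-01, -9.583e-01, -1.583e-01],
       [ 0.000e+00,  0.000e+00,  0.000e+00,  1.000e+00]])}
{'clock': 0.1, 'joint_pos': array([-5.63732902e+01,  2.05856793e+01,  6.38833691e-01, -1.93008290e-02,
       -7.01381798e+01, -1.65051690e+01]), 'qvel': array([-0.01712757, -0.03009795,  0.17524425,  0.00379015, -0.00200287,
       -0.01831797]), 'tau': array([-3.05859510e-03, -5.84162199e+01,  2.93750721e+01,  7.01524571e+00,
        1.02184087e-02, -7.04745207e-05]), 'tool_pos': array([ 0.19854235, -0.64465901,  0.22572869]), 'orientation': array([ 1.79913323e+02, -6.76078005e-03, -1.62885025e+02]), 'force': array([ 0.23799324,  0.67050921, -1.2021776 ]), 'moment': array([-0.00531185,  0.00976732, -0.03502994]), 'gripper_force': 0.0, 'opening': 0.0873685769822138}
```

View pics/top0.png

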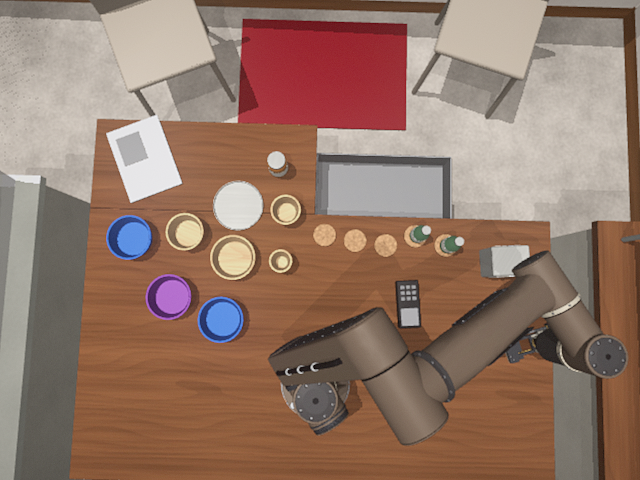

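View pics/scene0.png

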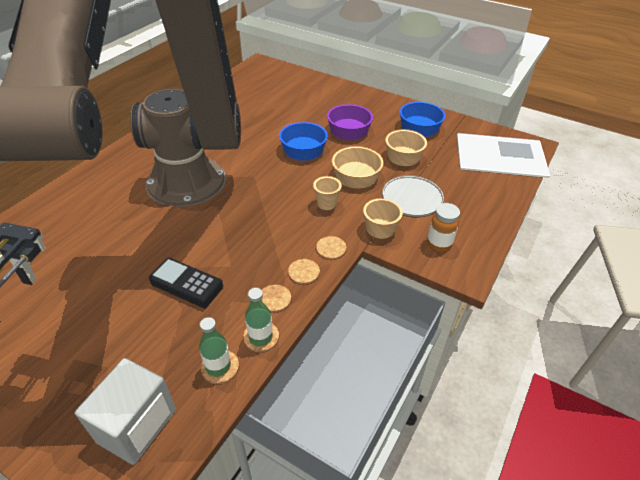

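Top view: the candidate pale bowls are A (233,257), B (185,232), C (286,209) and D (281,261). The look-alikes to leave alone are blue (130,237), blue (221,320) and purple (169,297). The tray is at (238,205) and the jar at (278,163). Coasters at (324,235), (355,240) and (385,245) are free; those at (415,235) and (447,243) carry bottles. Next I'll take close crops.

Run:
```python
import cv2
a=cv2.imread('pics/top0.png')[175:290,150:350]; cv2.imwrite('pics/c1.png',cv2.resize(a,None,fx=4,fy=4,interpolation=2))
b=cv2.imread('pics/scene0.png')[120:320,240:480]; cv2.imwrite('pics/c2.png',cv2.resize(b,None,fx=3,fy=3,interpolation=2))
```

```text
(no output)
```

View pics/c1.png

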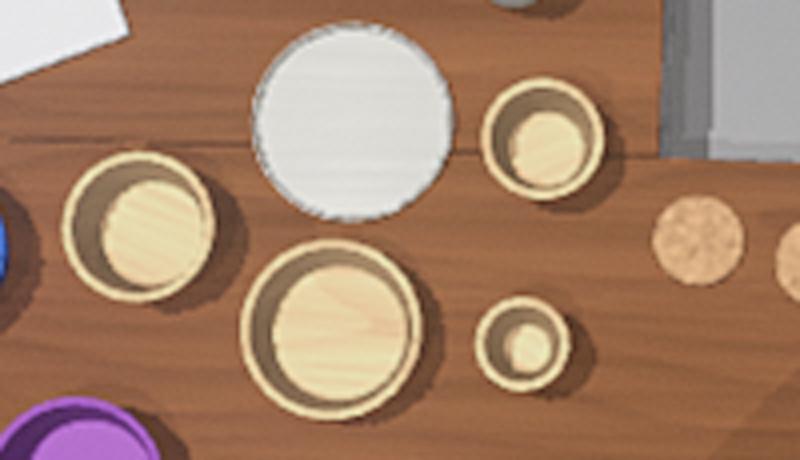

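View pics/c2.png

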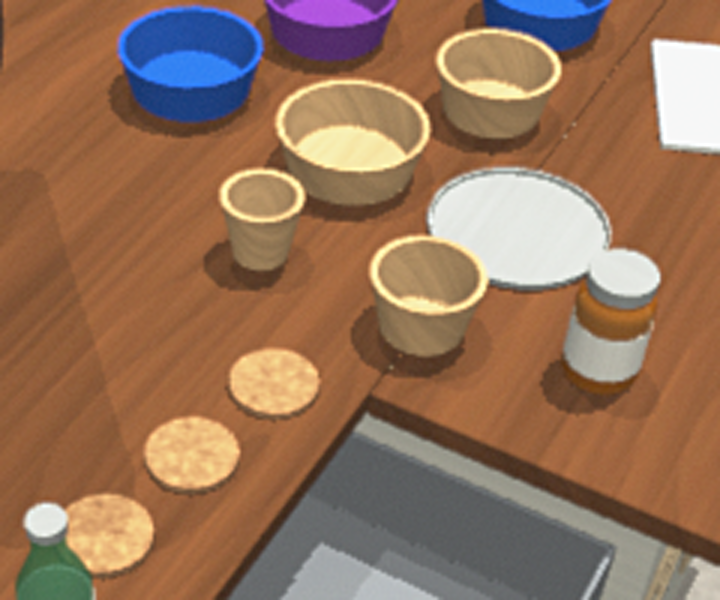

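Crop 1 (top, 4x) gives rim centres A (331,329), B (138,226), C (543,139), D (523,344), tray (353,121) and counter corner (660,157). Crop 2 (scene, 3x) gives rims A (353,128), B (498,68), C (428,273), D (262,196), tray (518,228). There are four pale bowls in graded sizes.

Run:
```python
from h import *
t=dict(A=(331.5,329,.056),B=(138.5,226.5,.062),C=(543.5,139,.068),D=(523,344,.074),T=(353,121,.010),corner=(660,157,0))
s=dict(A=(353.5,128),B=(498,68),C=(428.5,273),D=(262.5,196),T=(518.5,228))
for k,(x,y,z) in t.items():
    u,v=150+(x+.5)/4-.5,175+(y+.5)/4-.5
    out=[at('top',u,v,z)]
    if k in s:
        us,vs=240+(s[k][0]+.5)/3-.5,120+(s[k][1]+.5)/3-.5
        o1,d1=ray('top',u,v);o2,d2=ray('scene',us,vs)
        q=np.linalg.lstsq(np.c_[d1,-d2],o2-o1,rcond=None)[0]
        out+=[((o1+d1*q[0]+o2+d2*q[1])/2).round(4),np.linalg.norm(o1+d1*q[0]-o2-d2*q[1]).round(4)]
    print(k,*out)
for n,u,v,z in [('c1',324,235,.009),('c2',355,240,.009),('c3',385.5,245,.009),('c4',415,236,.009),('c5',446,245,.009),('term',408,304,.035),('jar',277.5,157.5,.12),('edge1',317,215,0),('edge2',500,219,0),('edge3',449,218,0)]:print(n,at('top',u,v,z))
for n,u,v,z in [('c1',331,247,.009),('c2',304,271,.009),('c3',273,298,.009),('bot1cap',255,294,.158),('bot2cap',207,325,.158)]:print('s',n,at('scene',u,v,z))
for n,u,v,z in [('bot1cap',425,230,.158),('bot2cap',458,241,.158),('disp',513,261,.13)]:print('t',n,at('top',u,v,z))
```

```text
A [0.4395 0.3072 0.056 ] [0.4401 0.3091 0.0438] 0.0006
B [0.5249 0.4812 0.062 ] [0.5258 0.4846 0.0482] 0.0018
C [0.6131 0.1252 0.068 ] [0.6137 0.1253 0.0625] 0.0008
D [0.4301 0.1361 0.074 ] [0.4304 0.1365 0.0671] 0.0004
T [0.6346 0.3044 0.01  ] [ 0.6358  0.306  -0.0025] 0.0022
corner [0.6113 0.0217 0.    ]
c1 [ 0.5328 -0.0149  0.009 ]
c2 [ 0.5178 -0.1286  0.009 ]
c3 [ 0.5028 -0.2402  0.009 ]
c4 [ 0.5391 -0.3475  0.009 ]
c5 [ 0.5094 -0.461   0.009 ]
term [ 0.292  -0.3195  0.035 ]
jar [0.7858 0.1561 0.12  ]
edge1 [0.6074 0.0128 0.    ]
edge2 [ 0.6128 -0.6625  0.    ]
edge3 [ 0.6109 -0.4742  0.    ]
s c1 [ 0.5377 -0.0242  0.009 ]
s c2 [ 0.5215 -0.1354  0.009 ]
s c3 [ 0.5038 -0.2497  0.009 ]
s bot1cap [ 0.5397 -0.3535  0.158 ]
s bot2cap [ 0.5054 -0.4661  0.158 ]
t bot1cap [ 0.5417 -0.3501  0.158 ]
t bot2cap [ 0.508  -0.4607  0.158 ]
t disp [ 0.4487 -0.6553  0.13  ]
```

Plan: slide the coasters first. c3 goes with tool y along world x (yaw 90), so the gripper body clears bottle 1. c2 and c1 follow. Then the bowls go in the order A, B, C, D.

```bash
cat >> h.py <<'E'
from scipy.spatial.transform import Rotation as Ro
def go(pos,rpy):
    s=ctrl.get_obs(); R=Ro.from_euler('xyz',s['orientation'],degrees=True)
    print('dpos',(R.inv().apply(np.array(pos)-s['tool_pos'])*1000).round(1),'rv',(R.inv()*Ro.from_euler('xyz',rpy,degrees=True)).as_rotvec(degrees=True).round(1),'t',s['clock'])
E
python3 -c "
from h import *
go([.199,-.645,.27],[180,0,90])"
```

```text
dpos [ -0.3  -0.4 -44.3] rv [ 1.000e-01 -1.000e-01  1.071e+02] t 0.1
```

Call:
{"method": "apply_moves", "body": {"deltas": [{"fingers": 0, "delta_pos": [0, 0, -45], "angular": [0, 0, 54]}, {"fingers": 0, "delta_pos": [0, 0, -45], "angular": [0, 0, 54]}, {"fingers": 0, "delta_pos": [0, 0, -45], "angular": [0, 0, 54]}, {"fingers": 0, "delta_pos": [0, 0, -45], "angular": [0, 0, 54]}, {"fingers": 0, "delta_pos": [0, 0, -45], "angular": [0, 0, 54]}, {"fingers": 0, "delta_pos": [0, 0, -45], "angular": [0, 0, 54]}, {"fingers": 0, "delta_pos": [0, 0, -45], "angular": [0, 0, 54]}]}}

```text
clock: 0.8
tool_pos: [0.1986, -0.6448, 0.271]
orientation: [180.0, -0.1, 142.8]
force: [0.3, -0.1, 1.0]
opening: 0.0373
gripper_force: 0.0
```

Call:
{"method": "apply_moves", "body": {"deltas": [{"fingers": 0, "delta_pos": [0, 0, 0], "angular": [0, 0, 53]}, {"fingers": 0, "delta_pos": [0, 0, 0], "angular": [0, 0, 53]}, {"fingers": 0, "delta_pos": [0, 0, 0], "angular": [0, 0, 53]}, {"fingers": 0, "delta_pos": [0, 0, 0], "angular": [0, 0, 53]}, {"fingers": 0, "delta_pos": [0, 0, 0], "angular": [0, 0, 53]}, {"fingers": 0, "delta_pos": [0, 0, 0], "angular": [0, 0, 53]}, {"fingers": 0, "delta_pos": [0, 0, 0], "angular": [0, 0, 53]}, {"fingers": 0, "delta_pos": [0, 0, 0], "angular": [0, 0, 53]}]}}

```text
clock: 1.6
tool_pos: [0.1986, -0.6449, 0.2712]
orientation: [-180.0, -0.0, 90.3]
force: [-0.2, -0.1, -0.0]
opening: 0.0005
gripper_force: 0.0
```

```bash
python3 -c "
from h import *
print(ctrl.get_obs()['orientation'],ctrl.get_obs()['joint_pos'])
go([.42,-.242,.27],[180,0,90])"
```

```text
[-1.79986235e+02 -3.14656161e-02  9.02895206e+01] [-5.63724185e+01  1.92917015e+01  4.63003992e+00 -5.98718490e-03
 -7.53721910e+01 -1.23336543e+02]
dpos [401.8 223.4   1.4] rv [-0.  -0.   0.3] t 1.6
```

Call:
{"method": "apply_moves", "body": {"deltas": [{"fingers": 0, "delta_pos": [400, 223, 0], "angular": [0, 0, 0]}, {"fingers": 0, "delta_pos": [400, 223, 0], "angular": [0, 0, 0]}, {"fingers": 0, "delta_pos": [400, 223, 0], "angular": [0, 0, 0]}, {"fingers": 0, "delta_pos": [400, 223, 0], "angular": [0, 0, 0]}, {"fingers": 0, "delta_pos": [400, 223, 0], "angular": [0, 0, 0]}, {"fingers": 0, "delta_pos": [400, 223, 0], "angular": [0, 0, 0]}, {"fingers": 0, "delta_pos": [400, 223, 0], "angular": [0, 0, 0]}, {"fingers": 0, "delta_pos": [400, 223, 0], "angular": [0, 0, 0]}, {"fingers": 0, "delta_pos": [400, 223, 0], "angular": [0, 0, 0]}, {"fingers": 0, "delta_pos": [400, 223, 0], "angular": [0, 0, 0]}]}}

```text
clock: 2.6
tool_pos: [0.4227, -0.241, 0.2719]
orientation: [179.9, -0.0, 90.6]
force: [-0.1, -0.2, -0.2]
opening: 0.0004
gripper_force: 0.0
```

```bash
cat >> h.py <<'E'
def wcam():
    s=ctrl.get_obs(); R=Ro.from_euler('xyz',s['orientation'],degrees=True).as_matrix()
    T=np.eye(4);T[:3,:3]=R;T[:3,3]=s['tool_pos']
    return T@np.array(ctrl.camera_params('wrist')['mount'])
def wat(T,u,v,z):
    p=ctrl.camera_params('wrist'); a,b=(u-p['cx'])/p['fx'],(v-p['cy'])/p['fy']; th=np.hypot(a,b); k=np.sin(th)/max(th,1e-9)
    d=T[:3,:3]@np.array([a*k,-b*k,-np.cos(th)]); return (T[:3,3]+d*(z-T[2,3])/d[2]).round(4)
E
python3 -c "
from h import *
T=wcam(); np.save('T1.npy',T); snap('wrist','w1.png')
print(ctrl.get_obs()['tool_pos'])"
```

```text
[ 0.42238551 -0.24185554  0.27182846]
```

View pics/w1.png

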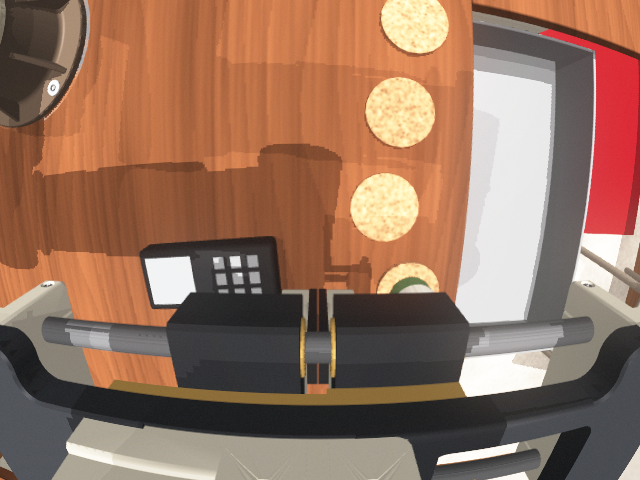

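The wrist view shows free coasters c1 (414,24), c2 (400,112) and c3 (385,207). Coaster c4, with its bottle, is at about (408,297). The counter edge runs from (473,30) to (463,250).

```bash
python3 -c "
from h import *
T=np.load('T1.npy')
for u,v in [(414,23.5),(400,112),(384.5,207),(408,297)]: print(wat(T,u,v,.009))
print(wat(T,473,30,0),wat(T,468,150,0),wat(T,463,250,0), wat(T,320,290,.1))
go([.425,-.24,.05],[180,0,90])"
```

```text
[ 0.532  -0.0229  0.009 ]
[ 0.5157 -0.1311  0.009 ]
[ 0.5015 -0.2418  0.009 ]
[ 0.5395 -0.3565  0.009 ]
[ 0.61   -0.0176  0.    ] [ 0.605  -0.1697  0.    ] [ 0.6102 -0.2963  0.    ] [ 0.4266 -0.307   0.1   ]
dpos [  1.8   2.4 221.8] rv [ 0.1 -0.   0.6] t 2.65
```

Call:
{"method": "apply_moves", "body": {"deltas": [{"fingers": 0, "delta_pos": [0, 1, 50], "angular": [0, 0, 0.6]}, {"fingers": 0, "delta_pos": [0, 1, 100], "angular": [0, 0, 0.6]}, {"fingers": 0, "delta_pos": [0, 1, 150], "angular": [0, 0, 0.6]}, {"fingers": 0, "delta_pos": [0, 1, 200], "angular": [0, 0, 0.6]}, {"fingers": 0, "delta_pos": [0, 1, 235], "angular": [0, 0, 0.6]}, {"fingers": 0, "delta_pos": [0, 1, 250], "angular": [0, 0, 0.6]}, {"fingers": 0, "delta_pos": [0, 1, 260], "angular": [0, 0, 0.6]}, {"fingers": 0, "delta_pos": [0, 1, 266], "angular": [0, 0, 0.6]}, {"fingers": 0, "delta_pos": [0, 1, 266], "angular": [0, 0, 0.6]}]}}

```text
clock: 3.55
tool_pos: [0.4218, -0.245, 0.0055]
orientation: [-180.0, 0.0, 89.5]
force: [-0.3, 0.2, 0.8]
opening: 0.0005
gripper_force: 0.0
```

Call:
{"method": "apply_moves", "body": {"deltas": [{"fingers": 0, "delta_pos": [0, 10, 0], "angular": [0, 0, 0]}, {"fingers": 0, "delta_pos": [0, 20, 0], "angular": [0, 0, 0]}, {"fingers": 0, "delta_pos": [0, 30, 0], "angular": [0, 0, 0]}, {"fingers": 0, "delta_pos": [0, 40, 0], "angular": [0, 0, 0]}, {"fingers": 0, "delta_pos": [0, 50, 0], "angular": [0, 0, 0]}, {"fingers": 0, "delta_pos": [0, 60, 0], "angular": [0, 0, 0]}, {"fingers": 0, "delta_pos": [0, 70, 0], "angular": [0, 0, 0]}, {"fingers": 0, "delta_pos": [0, 80, 0], "angular": [0, 0, 0]}, {"fingers": 0, "delta_pos": [0, 90, 0], "angular": [0, 0, 0]}, {"fingers": 0, "delta_pos": [0, 100, 0], "angular": [0, 0, 0]}]}}

```text
clock: 4.55
tool_pos: [0.5213, -0.2476, 0.0059]
orientation: [-179.9, -0.4, 89.7]
force: [-6.1, -0.4, 8.4]
opening: 0.0004
gripper_force: 4.9
```

```bash
python3 -c "
from h import *
T=wcam(); np.save('T2.npy',T); snap('wrist','w2.png')"
```

```text
(no output)
```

View pics/w2.png

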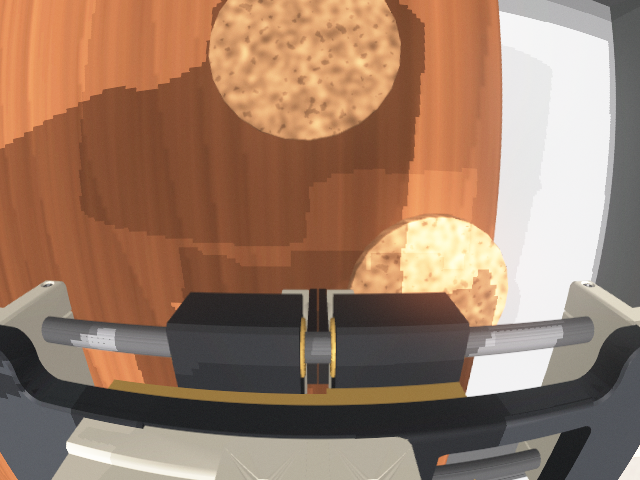

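The coaster slid along with the pusher. Its top arc is at (432,214) and its right edge at (508,285), with the counter edge near u≈498.

```bash
python3 -c "
from h import *
T=np.load('T2.npy')
for u,v in [(435,214),(508,285),(352,290)]: print(wat(T,u,v,.009))
print(ctrl.get_obs()['tool_pos'],ctrl.get_obs()['force'])"
```

```text
[ 0.574  -0.2023  0.009 ]
[ 0.6168 -0.2375  0.009 ]
[ 0.5377 -0.2377  0.009 ]
[ 0.52321135 -0.24780144  0.0059713 ] [-1.14138565 -0.30013069  6.23588357]
```

Call:
{"method": "apply_moves", "body": {"deltas": [{"fingers": 0, "delta_pos": [3, 12, -1], "angular": [0, 0, 0]}, {"fingers": 0, "delta_pos": [5, 24, -1], "angular": [0, 0, 0]}, {"fingers": 0, "delta_pos": [6, 36, -1], "angular": [0, 0, 0]}, {"fingers": 0, "delta_pos": [6, 48, -1], "angular": [0, 0, 0]}, {"fingers": 0, "delta_pos": [6, 60, -1], "angular": [0, 0, 0]}, {"fingers": 0, "delta_pos": [6, 72, -1], "angular": [0, 0, 0]}, {"fingers": 0, "delta_pos": [6, 84, -1], "angular": [0, 0, 0]}, {"fingers": 0, "delta_pos": [6, 96, -1], "angular": [0, 0, 0]}, {"fingers": 0, "delta_pos": [6, 108, -1], "angular": [0, 0, 0]}, {"fingers": 0, "delta_pos": [6, 108, -1], "angular": [0, 0, 0]}]}}

```text
clock: 5.6
tool_pos: [0.6311, -0.2457, 0.0063]
orientation: [179.8, -0.9, 90.1]
force: [-0.4, -0.2, 0.4]
opening: 0.0006
gripper_force: 0.0
```

Call:
{"method": "apply_moves", "body": {"deltas": [{"fingers": 0, "delta_pos": [0, 0, -50], "angular": [0, 0, 0]}, {"fingers": 0, "delta_pos": [30, -40, -80], "angular": [0, 0, 0]}, {"fingers": 0, "delta_pos": [110, -215, -80], "angular": [0, 0, 0]}, {"fingers": 0, "delta_pos": [110, -215, -80], "angular": [0, 0, 0]}, {"fingers": 0, "delta_pos": [110, -215, -80], "angular": [0, 0, 0]}, {"fingers": 0, "delta_pos": [110, -215, -80], "angular": [0, 0, 0]}, {"fingers": 0, "delta_pos": [110, -215, -80], "angular": [0, 0, 0]}, {"fingers": 0, "delta_pos": [110, -215, -80], "angular": [0, 0, 0]}]}}

```text
clock: 6.4
tool_pos: [0.4115, -0.1638, 0.084]
orientation: [179.5, -4.3, 92.0]
force: [-0.5, -0.7, 0.2]
opening: 0.0002
gripper_force: 0.0
```

```bash
python3 -c "
from h import *
go([.43,-.131,.06],[180,0,180]); snap('scene','s2.png')"
```

```text
dpos [30.2 19.4 26.5] rv [  3.8  -3.  -88. ] t 6.4
```

Call:
{"method": "apply_moves", "body": {"deltas": [{"fingers": 40, "delta_pos": [30, 20, 20], "angular": [3, -3, -44]}, {"fingers": 40, "delta_pos": [30, 20, 20], "angular": [3, -3, -44]}, {"fingers": 40, "delta_pos": [30, 20, 20], "angular": [3, -3, -44]}, {"fingers": 40, "delta_pos": [30, 20, 20], "angular": [3, -3, -44]}, {"fingers": 40, "delta_pos": [30, 20, 20], "angular": [3, -3, -88]}, {"fingers": 40, "delta_pos": [30, 20, 20], "angular": [3, -3, -88]}, {"fingers": 40, "delta_pos": [30, 20, 20], "angular": [3, -3, -88]}, {"fingers": 40, "delta_pos": [30, 20, 20], "angular": [3, -3, -88]}, {"fingers": 40, "delta_pos": [30, 20, 20], "angular": [3, -3, -88]}, {"fingers": 40, "delta_pos": [30, 20, 20], "angular": [3, -3, -88]}]}}

```text
clock: 7.45
tool_pos: [0.4338, -0.1325, 0.0658]
orientation: [179.5, 0.4, 178.1]
force: [-0.2, -0.1, 0.1]
opening: 0.0399
gripper_force: 0.0
```

```bash
python3 -c "
from h import *
go([.435,-.131,.005],[180,0,180]);print(ctrl.get_obs()['joint_pos'])"
```

```text
dpos [-0.7  1.  60.8] rv [ 0.5  0.4 -1.9] t 7.45
[  7.65934618   9.84786074 -38.49282999  -0.61967489 -41.23331666
 -99.04635178]
```

View pics/s2.png

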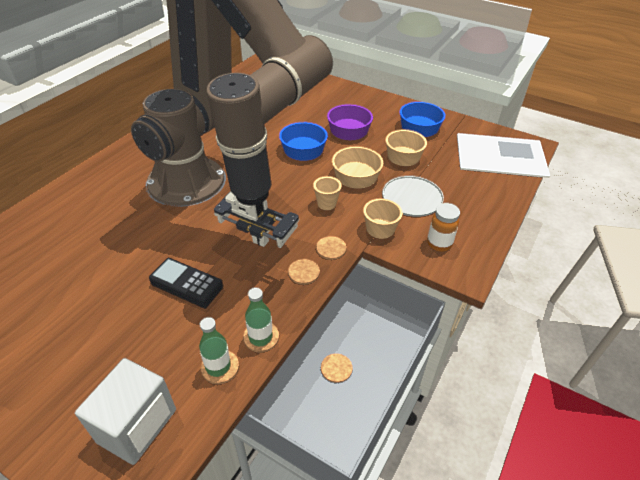

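c3 is in the tub at about (337,368). Now c2.

Call:
{"method": "apply_moves", "body": {"deltas": [{"fingers": 40, "delta_pos": [0, 1, 30], "angular": [0.5, 0.4, -1.9]}, {"fingers": 40, "delta_pos": [0, 1, 50], "angular": [0.5, 0.4, -1.9]}, {"fingers": 40, "delta_pos": [0, 1, 59], "angular": [0.5, 0.4, -1.9]}, {"fingers": 40, "delta_pos": [0, 1, 59], "angular": [0.5, 0.4, -1.9]}, {"fingers": 40, "delta_pos": [-12, 1, 59], "angular": [0.5, 0.4, -1.9]}, {"fingers": 40, "delta_pos": [-24, 1, 59], "angular": [0.5, 0.4, -1.9]}, {"fingers": 40, "delta_pos": [-36, 1, 59], "angular": [0.5, 0.4, -1.9]}, {"fingers": 40, "delta_pos": [-48, 1, 59], "angular": [0.5, 0.4, -1.9]}, {"fingers": 40, "delta_pos": [-60, 1, 59], "angular": [0.5, 0.4, -1.9]}, {"fingers": 40, "delta_pos": [-72, 1, 59], "angular": [0.5, 0.4, -1.9]}]}}

```text
clock: 8.45
tool_pos: [0.5056, -0.1337, 0.0074]
orientation: [-180.0, -0.1, 179.7]
force: [-1.1, -0.7, 0.1]
opening: 0.0401
gripper_force: 0.2
```

Call:
{"method": "apply_moves", "body": {"deltas": [{"fingers": 40, "delta_pos": [-13, 0, 0], "angular": [0, 0, 0]}, {"fingers": 40, "delta_pos": [-26, 0, 0], "angular": [0, 0, 0]}, {"fingers": 40, "delta_pos": [-39, 0, 0], "angular": [0, 0, 0]}, {"fingers": 40, "delta_pos": [-52, 0, 0], "angular": [0, 0, 0]}, {"fingers": 40, "delta_pos": [-65, 0, 0], "angular": [0, 0, 0]}, {"fingers": 40, "delta_pos": [-78, 0, 0], "angular": [0, 0, 0]}, {"fingers": 40, "delta_pos": [-91, 0, 0], "angular": [0, 0, 0]}, {"fingers": 40, "delta_pos": [-104, 0, 0], "angular": [0, 0, 0]}, {"fingers": 40, "delta_pos": [-117, 0, 0], "angular": [0, 0, 0]}, {"fingers": 40, "delta_pos": [-130, 0, 0], "angular": [0, 0, 0]}]}}

```text
clock: 9.45
tool_pos: [0.6357, -0.1343, 0.0071]
orientation: [-180.0, -0.1, 179.7]
force: [-0.1, 0.3, 0.3]
opening: 0.04
gripper_force: 0.0
```

Call:
{"method": "apply_moves", "body": {"deltas": [{"fingers": 40, "delta_pos": [-10, 0, 0], "angular": [0, 0, 0]}, {"fingers": 40, "delta_pos": [-10, 0, -50], "angular": [0, 0, 0]}, {"fingers": 40, "delta_pos": [30, 40, -70], "angular": [0, 0, 0]}, {"fingers": 40, "delta_pos": [80, 100, -70], "angular": [0, 0, 0]}, {"fingers": 40, "delta_pos": [130, 130, -70], "angular": [0, 0, 0]}, {"fingers": 40, "delta_pos": [180, 130, -70], "angular": [0, 0, 0]}, {"fingers": 40, "delta_pos": [180, 130, -70], "angular": [0, 0, 0]}, {"fingers": 40, "delta_pos": [180, 130, -70], "angular": [0, 0, 0]}]}}

```text
clock: 10.25
tool_pos: [0.4509, -0.0029, 0.0776]
orientation: [180.0, -0.2, 179.8]
force: [1.3, 0.1, 0.4]
opening: 0.0399
gripper_force: 0.0
```

```bash
python3 -c "
from h import *
snap('scene','s3.png');T=wcam(); np.save('T3.npy',T); snap('wrist','w3.png')
go([.455,0.0,.005],[180,0,160])"
```

```text
dpos [ 0.7  2.6 73.2] rv [ 0.   0.  19.8] t 10.35
```

View pics/s3.png

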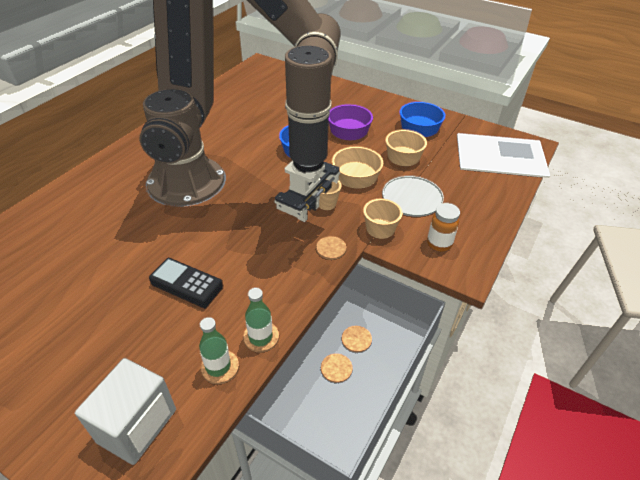

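c2 is in the tub too. c1 needs a diagonal push, 30° towards -y, to clear the inside corner.

Call:
{"method": "apply_moves", "body": {"deltas": [{"fingers": 40, "delta_pos": [-22, 15, 0], "angular": [0, 0, 30]}, {"fingers": 40, "delta_pos": [-22, 15, 0], "angular": [0, 0, 30]}, {"fingers": 40, "delta_pos": [-22, 15, 0], "angular": [0, 0, 30]}, {"fingers": 40, "delta_pos": [-22, 15, 0], "angular": [0, 0, 30]}, {"fingers": 40, "delta_pos": [-22, 15, 20], "angular": [0, 0, 30]}, {"fingers": 40, "delta_pos": [-22, 15, 50], "angular": [0, 0, 30]}, {"fingers": 40, "delta_pos": [-22, 15, 71], "angular": [0, 0, 30]}, {"fingers": 40, "delta_pos": [-22, 15, 71], "angular": [0, 0, 30]}]}}

```text
clock: 11.15
tool_pos: [0.4767, 0.0106, 0.0038]
orientation: [-179.7, -0.2, 149.6]
force: [0.1, 0.2, -0.6]
opening: 0.0403
gripper_force: 0.0
```

Call:
{"method": "apply_moves", "body": {"deltas": [{"fingers": 40, "delta_pos": [-12, 0, 0], "angular": [0, 0, 0]}, {"fingers": 40, "delta_pos": [-24, 0, 0], "angular": [0, 0, 0]}, {"fingers": 40, "delta_pos": [-36, 0, 0], "angular": [0, 0, 0]}, {"fingers": 40, "delta_pos": [-48, 0, 0], "angular": [0, 0, 0]}, {"fingers": 40, "delta_pos": [-60, 0, 0], "angular": [0, 0, 0]}, {"fingers": 40, "delta_pos": [-72, 0, 0], "angular": [0, 0, 0]}, {"fingers": 40, "delta_pos": [-84, 0, 0], "angular": [0, 0, 0]}, {"fingers": 40, "delta_pos": [-96, 0, 0], "angular": [0, 0, 0]}, {"fingers": 40, "delta_pos": [-108, 0, 0], "angular": [0, 0, 0]}, {"fingers": 40, "delta_pos": [-120, 0, 0], "angular": [0, 0, 0]}]}}

```text
clock: 12.15
tool_pos: [0.5817, -0.0496, 0.0061]
orientation: [-180.0, -0.1, 149.7]
force: [-0.7, 0.3, 0.1]
opening: 0.0403
gripper_force: 0.3
```

Call:
{"method": "apply_moves", "body": {"deltas": [{"fingers": 40, "delta_pos": [-12, 0, 0], "angular": [0, 0, 0]}, {"fingers": 40, "delta_pos": [-24, 0, 0], "angular": [0, 0, 0]}, {"fingers": 40, "delta_pos": [-36, 0, 0], "angular": [0, 0, 0]}, {"fingers": 40, "delta_pos": [-48, 0, 0], "angular": [0, 0, 0]}, {"fingers": 40, "delta_pos": [-60, 0, 0], "angular": [0, 0, 0]}, {"fingers": 40, "delta_pos": [-60, 0, -50], "angular": [0, 0, 0]}, {"fingers": 40, "delta_pos": [-60, 0, -100], "angular": [0, 0, 0]}, {"fingers": 40, "delta_pos": [-60, 0, -150], "angular": [0, 0, 0]}, {"fingers": 40, "delta_pos": [-60, 0, -200], "angular": [0, 0, 0]}, {"fingers": 40, "delta_pos": [-60, 0, -200], "angular": [0, 0, 0]}]}}

```text
clock: 13.15
tool_pos: [0.6372, -0.0799, 0.2151]
orientation: [179.7, 0.6, 149.7]
force: [1.1, 1.3, -0.5]
opening: 0.0404
gripper_force: 0.0
```

```bash
python3 -c "
from h import *
a=snap('scene','s4.png')
go([.45,0.38,.2],[194,0,180]);print(ctrl.get_obs()['joint_pos'])
x=[cv2.resize(cv2.imread('pics/s4.png')[100:420,200:480],None,fx=1.8,fy=1.8)];cv2.imwrite('pics/s4c.png',x[0])"
```

```text
dpos [392.  303.1  10.1] rv [ 13.8  -3.3 -30.2] t 13.2
[ 1.03177981e+01  1.76407286e+01 -5.62308372e+00  3.39830060e-02
 -6.63366255e+01 -1.30628597e+02]
```

View pics/s4c.png

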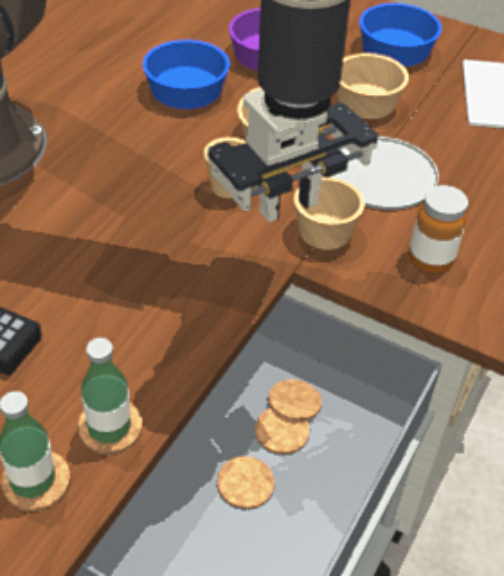

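All three free coasters are in the tub and the bottles are untouched. Now I'll hover beside A and look.

```bash
python3 -c "
from h import *
go([.46,0.34,.25],[180,0,180])"
```

```text
dpos [362.9 273.9 -39.8] rv [  0.1   0.4 -30.3] t 13.2
```

Call:
{"method": "apply_moves", "body": {"deltas": [{"fingers": 40, "delta_pos": [0, 0, -35], "angular": [0, 0, 0]}, {"fingers": 40, "delta_pos": [362, 275, -35], "angular": [0, 0, -30]}, {"fingers": 40, "delta_pos": [362, 275, -35], "angular": [0, 0, -30]}, {"fingers": 40, "delta_pos": [362, 275, -35], "angular": [0, 0, -30]}, {"fingers": 40, "delta_pos": [362, 275, -35], "angular": [0, 0, -30]}, {"fingers": 40, "delta_pos": [362, 275, -35], "angular": [0, 0, -30]}, {"fingers": 40, "delta_pos": [362, 275, -35], "angular": [0, 0, -30]}, {"fingers": 40, "delta_pos": [362, 275, -35], "angular": [0, 0, -30]}, {"fingers": 40, "delta_pos": [362, 275, -35], "angular": [0, 0, -30]}, {"fingers": 40, "delta_pos": [362, 275, -35], "angular": [0, 0, -30]}]}}

```text
clock: 14.2
tool_pos: [0.4598, 0.338, 0.2407]
orientation: [-180.0, -0.1, 179.7]
force: [0.8, 0.1, -0.5]
opening: 0.0399
gripper_force: 0.0
```

Call:
{"method": "apply_moves", "body": {"deltas": [{"fingers": 40, "delta_pos": [0, 0, 0], "angular": [0, 0, 0]}, {"fingers": 40, "delta_pos": [0, 0, 0], "angular": [0, 0, 0]}]}}

```text
clock: 14.4
tool_pos: [0.4603, 0.3374, 0.2403]
orientation: [-179.9, -0.1, 179.8]
force: [0.5, -0.8, -1.0]
opening: 0.04
gripper_force: 0.0
```

```bash
python3 -c "
from h import *
T=wcam(); np.save('T4.npy',T); snap('wrist','w4.png'); snap('top','t4.png')
go([.4395,0.307,.25],[180,0,180])"
```

```text
dpos [ 21.5 -29.   -9.2] rv [-0.1 -0.1 -0.3] t 14.5
```

View pics/w4.png

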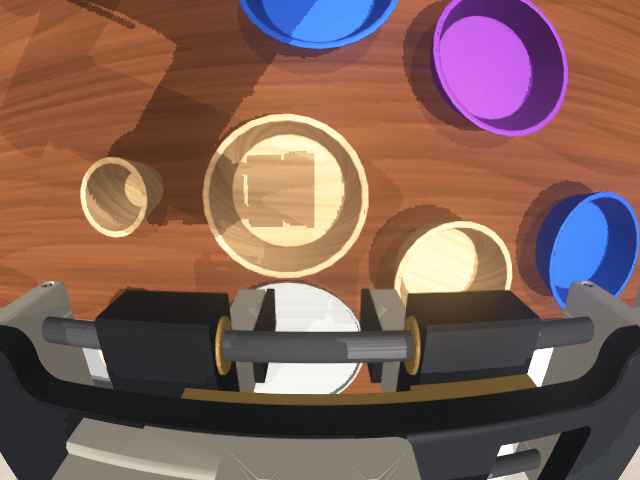

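In the wrist view, A's rim spans u 204–369 and v 114–277, giving a centre of (286.5,195.5). D's rim centre is about (115,197). B spans u 395–512 with its top at v=222.

```bash
python3 -c "
from h import *
T=np.load('T4.npy')
for n,u,v,z in [('Ar',369,195,.056),('Al',204,195,.056),('At',286,114,.056),('Ab',286,277,.056),('Dl',81,197,.074),('Dr',150,197,.074),('Dt',115,157,.074),('Db',115,237,.074),('Bt',455,222,.062),('Bl',395,285,.062),('Br',512,275,.062),('Traytop',290,282,.01),('TrR',362,335,.01)]: print(n,wat(T,u,v,z))
"
```

```text
Ar [0.4359 0.3852 0.056 ]
Al [0.4342 0.2281 0.056 ]
At [0.3606 0.3087 0.056 ]
Ab [0.5175 0.3055 0.056 ]
Dl [0.4274 0.0956 0.074 ]
Dr [0.4314 0.1786 0.074 ]
Dt [0.3905 0.1427 0.074 ]
Db [0.4702 0.1329 0.074 ]
Bt [0.4599 0.4706 0.062 ]
Bl [0.5245 0.4137 0.062 ]
Br [0.5169 0.545  0.062 ]
Traytop [0.5415 0.3055 0.01  ]
TrR [0.6113 0.3899 0.01  ]
```

```bash
python3 -c "
from h import *
go([.439,.4027,.134],[194,0,180])"
```

```text
dpos [ 22.3  66.9 106.7] rv [13.9 -0.2 -0.3] t 14.5
```

Call:
{"method": "apply_moves", "body": {"deltas": [{"fingers": 36, "delta_pos": [21, 65, 30], "angular": [14, 0, 0]}, {"fingers": 36, "delta_pos": [21, 65, 70], "angular": [14, 0, 0]}, {"fingers": 36, "delta_pos": [21, 65, 106], "angular": [14, 0, 0]}, {"fingers": 36, "delta_pos": [21, 65, 106], "angular": [14, 0, 0]}, {"fingers": 36, "delta_pos": [21, 65, 106], "angular": [14, 0, 0]}]}}

```text
clock: 15.0
tool_pos: [0.4412, 0.4003, 0.1359]
orientation: [-165.9, -0.1, 179.6]
force: [0.7, -0.5, 1.1]
opening: 0.0361
gripper_force: 0.0
```

```bash
python3 -c "
from h import *
print(ctrl.get_obs()['tool_pos'],ctrl.get_obs()['orientation'])
go([.439,.3785,.037],[194,0,180])"
```

```text
[0.44122961 0.40031125 0.13589518] [-1.65907161e+02 -8.00197425e-02  1.79621370e+02]
dpos [  1.9   2.9 101.2] rv [-0.1 -0.2 -0.3] t 15.0
```

Call:
{"method": "apply_moves", "body": {"deltas": [{"fingers": 36, "delta_pos": [2, 3, 40], "angular": [0, 0, 0]}, {"fingers": 36, "delta_pos": [2, 3, 75], "angular": [0, 0, 0]}, {"fingers": 36, "delta_pos": [2, 3, 92], "angular": [0, 0, 0]}, {"fingers": 36, "delta_pos": [2, 3, 101], "angular": [0, 0, 0]}, {"fingers": 36, "delta_pos": [2, 3, 101], "angular": [0, 0, 0]}, {"fingers": 2, "delta_pos": [2, 3, 101], "angular": [0, 0, 0]}, {"fingers": 2, "delta_pos": [2, 3, 101], "angular": [0, 0, 0]}, {"fingers": 2, "delta_pos": [2, 3, 101], "angular": [0, 0, 0]}, {"fingers": 2, "delta_pos": [2, 3, 101], "angular": [0, 0, 0]}, {"fingers": 2, "delta_pos": [2, 3, 101], "angular": [0, 0, 0]}]}}

```text
clock: 16.0
tool_pos: [0.438, 0.3786, 0.0379]
orientation: [-165.8, -0.1, 179.7]
force: [-1.7, -6.6, 12.4]
opening: 0.0068
gripper_force: 29.6
```

```bash
python3 -c "
from h import *
s=ctrl.get_obs();print(s['tool_pos'],s['orientation'],s['force'])
R=Ro.from_euler('xyz',s['orientation'],degrees=True)
print('lift60',R.inv().apply([0,0,60]).round(1)); go([.634,.3045+.0715,.11],[194,0,180])"
```

```text
[0.43802588 0.37857155 0.03787697] [-1.65802445e+02 -7.60269175e-02  1.79695270e+02] [-1.66354451 -6.60450248 12.3829827 ]
lift60 [  0.1 -14.7 -58.2]
dpos [-195.9  -19.2  -69.8] rv [-0.2 -0.1 -0.3] t 16.0
```

Call:
{"method": "apply_moves", "body": {"deltas": [{"fingers": 2, "delta_pos": [0, -2, -8], "angular": [0, 0, 0]}, {"fingers": 2, "delta_pos": [0, -5, -18], "angular": [0, 0, 0]}, {"fingers": 2, "delta_pos": [0, -8, -32], "angular": [0, 0, 0]}, {"fingers": 2, "delta_pos": [0, -12, -46], "angular": [0, 0, 0]}, {"fingers": 2, "delta_pos": [0, -15, -58], "angular": [0, 0, 0]}, {"fingers": 2, "delta_pos": [0, -15, -58], "angular": [0, 0, 0]}, {"fingers": 2, "delta_pos": [0, -15, -58], "angular": [0, 0, 0]}]}}

```text
clock: 16.7
tool_pos: [0.438, 0.3796, 0.097]
orientation: [-166.0, -0.1, 179.7]
force: [0.5, -1.0, -1.3]
opening: 0.0103
gripper_force: 3.0
```

```bash
python3 -c "
from h import *
T=wcam();np.save('T5.npy',T);snap('wrist','w5.png');snap('scene','s5.png')
a=cv2.resize(cv2.imread('pics/w5.png'),(400,300));b=cv2.imread('pics/s5.png')[70:310,230:550];b=cv2.resize(b,(400,300));cv2.imwrite('pics/m5.png',np.hstack([a,b]))
go([.634,.3045+.0715,.10],[194,0,180])"
```

```text
dpos [-196.1   -3.3   -3.4] rv [-0.  -0.2 -0.3] t 16.8
```

View pics/m5.png

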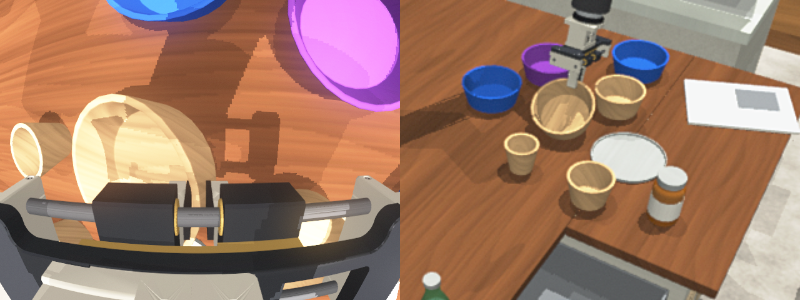

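The grip slackened and A hangs tilted on its rim. I'll let the grip recover, lower the bowl straight back, then regrasp.

Call:
{"method": "apply_moves", "body": {"deltas": [{"fingers": 2, "delta_pos": [0, 0, 0], "angular": [0, 0, 0]}, {"fingers": 2, "delta_pos": [0, 0, 0], "angular": [0, 0, 0]}, {"fingers": 2, "delta_pos": [0, 0, 0], "angular": [0, 0, 0]}]}}

```text
clock: 17.1
tool_pos: [0.438, 0.3793, 0.0961]
orientation: [-165.9, -0.1, 179.7]
force: [-0.3, 0.2, -3.0]
opening: 0.0065
gripper_force: 30.1
```

Call:
{"method": "apply_moves", "body": {"deltas": [{"fingers": 2, "delta_pos": [0, 2, 8], "angular": [0, 0, 0]}, {"fingers": 2, "delta_pos": [0, 4, 16], "angular": [0, 0, 0]}, {"fingers": 2, "delta_pos": [0, 6, 24], "angular": [0, 0, 0]}, {"fingers": 2, "delta_pos": [0, 8, 32], "angular": [0, 0, 0]}, {"fingers": 2, "delta_pos": [0, 10, 40], "angular": [0, 0, 0]}, {"fingers": 2, "delta_pos": [0, 11, 45], "angular": [0, 0, 0]}]}}

```text
clock: 17.7
tool_pos: [0.4378, 0.379, 0.0491]
orientation: [-165.9, -0.1, 179.7]
force: [-0.4, -0.3, -2.9]
opening: 0.0062
gripper_force: 30.0
```

Call:
{"method": "apply_moves", "body": {"deltas": [{"fingers": 2, "delta_pos": [0, 1, 5], "angular": [0, 0, 0]}, {"fingers": 2, "delta_pos": [0, 2, 9], "angular": [0, 0, 0]}, {"fingers": 2, "delta_pos": [0, 2, 9], "angular": [0, 0, 0]}]}}

```text
clock: 18.0
tool_pos: [0.4379, 0.3797, 0.043]
orientation: [-166.0, -0.0, 179.7]
force: [-8.2, 0.6, 14.4]
opening: 0.0063
gripper_force: 30.1
```

```bash
python3 -c "
from h import *
snap('scene','s6.png');snap('wrist','w6.png')
a=cv2.resize(cv2.imread('pics/w6.png'),(400,300));b=cv2.imread('pics/s6.png')[120:240,300:460];b=cv2.resize(b,(400,300));cv2.imwrite('pics/m6.png',np.hstack([a,b]))
s=ctrl.get_obs();print(s['tool_pos'],s['force'],s['moment'])"
```

```text
[0.4379656  0.37965621 0.04304597] [-6.94585214 -0.75091665 15.19507483] [-0.52505627  2.49747076 -0.79809891]
```

View pics/m6.png

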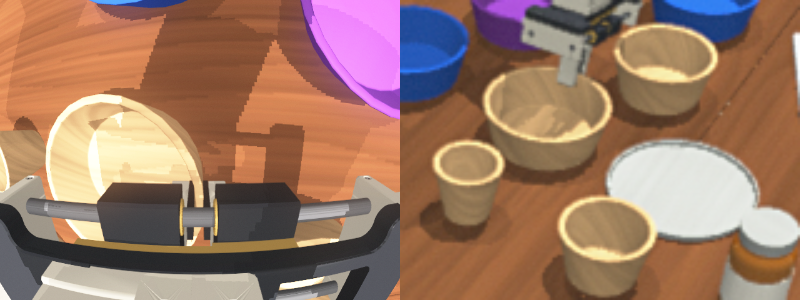

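A is touching the counter, so I release it and back off. From here on I measure with image code, since only two views remain.

Call:
{"method": "apply_moves", "body": {"deltas": [{"fingers": 16, "delta_pos": [0, 0, 0], "angular": [0, 0, 0]}, {"fingers": 36, "delta_pos": [0, 0, 0], "angular": [0, 0, 0]}, {"fingers": 36, "delta_pos": [0, 0, 0], "angular": [0, 0, 0]}, {"fingers": 36, "delta_pos": [0, 0, -40], "angular": [0, 0, 0]}, {"fingers": 36, "delta_pos": [0, 0, -90], "angular": [0, 0, 0]}, {"fingers": 36, "delta_pos": [0, 20, -120], "angular": [0, 0, 0]}, {"fingers": 36, "delta_pos": [0, 20, -120], "angular": [0, 0, 0]}, {"fingers": 36, "delta_pos": [0, 20, -120], "angular": [0, 0, 0]}]}}

```text
clock: 18.9
tool_pos: [0.4383, 0.4279, 0.1526]
orientation: [-166.0, -0.1, 179.7]
force: [0.3, -0.7, -1.1]
opening: 0.0361
gripper_force: 0.0
```

```bash
cat >> h.py <<'E'
def bowls(im):
    # wooden blobs (bowls) in the wrist or top picture: hue/brightness mask -> enclosing shapes
    hsv=cv2.cvtColor(im,cv2.COLOR_RGB2HSV); m=cv2.inRange(hsv,(17,60,60),(32,170,255))
    m=cv2.morphologyEx(m,cv2.MORPH_CLOSE,np.ones((5,5)))
    cs,_=cv2.findContours(m,cv2.RETR_EXTERNAL,cv2.CHAIN_APPROX_NONE)
    return [c for c in cs if cv2.contourArea(c)>250]
E
python3 -c "
from h import *
T=wcam();w=snap('wrist','w7.png');t=snap('top','t7.png')
np.save('T7.npy',T)
im=cv2.cvtColor(cv2.imread('pics/top0.png'),4)
h=cv2.cvtColor(im,cv2.COLOR_RGB2HSV)
for n,(u,v) in dict(rimA=(211,257),floorA=(235,258),wallA=(217,252),rimC=(271,209),wallC=(277,205),table=(300,280),coast=(324,235)).items(): print(n,h[v,u])
for n,I in(('top0',im),('t7',t),('w7',w)):
  for c in bowls(I): print(n,cv2.boundingRect(c),cv2.contourArea(c))
"
```

```text
rimA [ 19  76 231]
floorA [ 21  71 231]
wallA [ 16  96 127]
rimC [ 18  80 236]
wallC [ 17 101 124]
table [ 12 136 152]
coast [ 15 101 219]
top0 (269, 249, 24, 24) 405.0
top0 (210, 235, 45, 45) 1542.5
top0 (165, 213, 39, 38) 1072.0
top0 (270, 194, 31, 31) 682.5
t7 (269, 249, 24, 24) 404.0
t7 (211, 234, 44, 45) 1188.5
t7 (165, 213, 38, 30) 528.5
t7 (270, 194, 31, 31) 685.5
w7 (173, 363, 358, 43) 5182.5
w7 (83, 348, 35, 40) 807.5
w7 (396, 316, 17, 60) 546.5
w7 (223, 316, 17, 60) 528.0
w7 (398, 283, 48, 10) 278.0
w7 (36, 188, 45, 75) 2138.5
w7 (131, 148, 165, 154) 17982.5
```

```bash
cat >> h.py <<'E'
def fitc(c,f,z,R):
    # fit circle of known radius to the contour's hull, mapped to plane z; trimmed
    from scipy.optimize import least_squares
    P=np.array([f(u,v,z)[:2] for u,v in cv2.convexHull(c)[:,0]])
    r=least_squares(lambda p:np.hypot(*(P-p).T)-R,P.mean(0),loss='soft_l1',f_scale=.002)
    return r.x.round(4),(np.abs(r.fun).mean()*1000).round(1)
Z=dict(A=(.056,.08),B=(.062,.067),C=(.068,.054),D=(.074,.041))
def near(im,f,k,xy,tol=.06):
    for c in bowls(im):
        p,e=fitc(c,f,*Z[k])
        if np.hypot(*(p-xy))<tol: print(k,p,'res mm',e)
E
python3 -c "
from h import *
rd=lambda n:cv2.cvtColor(cv2.imread('pics/'+n),4)
ft=lambda u,v,z:at('top',u,v,z)
T7=np.load('T7.npy');T4=np.load('T4.npy')
near(rd('w7.png'),lambda u,v,z:wat(T7,u,v,z),'A',(.44,.307))
near(rd('t7.png'),ft,'A',(.44,.307))
near(rd('top0.png'),ft,'A',(.44,.307))
near(rd('w4.png'),lambda u,v,z:wat(T4,u,v,z),'A',(.44,.307))
"
```

```text
A [0.4456 0.3083] res mm 2.6
A [0.4428 0.3094] res mm 1.1
A [0.4395 0.3081] res mm 0.4
A [0.4322 0.2737] res mm 16.8
A [0.4382 0.3045] res mm 0.7
A [0.4398 0.3072] res mm 0.8
```

```bash
python3 -c "
from h import *
go([.4435,.380,.036],[194,0,180])"
```

```text
dpos [ -6.1 -16.9 123.1] rv [-0.1 -0.2 -0.3] t 19.0
```

Call:
{"method": "apply_moves", "body": {"deltas": [{"fingers": 36, "delta_pos": [-6, -17, 0], "angular": [0, 0, 0]}, {"fingers": 36, "delta_pos": [-6, -17, 45], "angular": [0, 0, 0]}, {"fingers": 36, "delta_pos": [-6, -17, 85], "angular": [0, 0, 0]}, {"fingers": 36, "delta_pos": [-6, -17, 110], "angular": [0, 0, 0]}, {"fingers": 36, "delta_pos": [-6, -17, 123], "angular": [0, 0, 0]}, {"fingers": 2, "delta_pos": [-6, -17, 123], "angular": [0, 0, 0]}, {"fingers": 2, "delta_pos": [-6, -17, 123], "angular": [0, 0, 0]}, {"fingers": 2, "delta_pos": [-6, -17, 123], "angular": [0, 0, 0]}, {"fingers": 2, "delta_pos": [-6, -17, 123], "angular": [0, 0, 0]}, {"fingers": 2, "delta_pos": [-6, -17, 123], "angular": [0, 0, 0]}]}}

```text
clock: 20.0
tool_pos: [0.4443, 0.3803, 0.0391]
orientation: [-165.9, -0.0, 179.7]
force: [0.9, -6.9, 10.2]
opening: 0.0066
gripper_force: 29.9
```

Call:
{"method": "apply_moves", "body": {"deltas": [{"fingers": 2, "delta_pos": [0, -2, -8], "angular": [0, 0, 0]}, {"fingers": 2, "delta_pos": [0, -5, -18], "angular": [0, 0, 0]}, {"fingers": 2, "delta_pos": [0, -8, -30], "angular": [0, 0, 0]}, {"fingers": 2, "delta_pos": [0, -10, -40], "angular": [0, 0, 0]}, {"fingers": 2, "delta_pos": [0, -10, -40], "angular": [0, 0, 0]}, {"fingers": 2, "delta_pos": [0, -10, -40], "angular": [0, 0, 0]}]}}

```text
clock: 20.6
tool_pos: [0.444, 0.3816, 0.0789]
orientation: [-166.1, -0.1, 179.7]
force: [0.2, -0.4, -2.5]
opening: 0.0063
gripper_force: 30.1
```

```bash
python3 -c "
from h import *
T=wcam();w=snap('wrist','w8.png');s=snap('scene','s8.png')
a=cv2.resize(cv2.imread('pics/w8.png'),(400,300));b=cv2.imread('pics/s8.png')[120:240,300:460];b=cv2.resize(b,(400,300));cv2.imwrite('pics/m8.png',np.hstack([a,b]))
s=ctrl.get_obs();print(s['tool_pos'],s['force'],s['moment'])
f=lambda u,v,z:wat(T,u,v,z)
for z in (.086,.096): 
  Z['A']=(z,.08); near(w,f,'A',s['tool_pos'][:2]-[0,.07])
go([.634,.3045+.0715,.08],[194,0,180])"
```

```text
[0.44383329 0.38101971 0.07819296] [ 0.51426686 -0.76651936 -2.66263391] [ 1.19078358 -0.02493266 -0.03415977]
A [0.4644 0.3177] res mm 1.0
A [0.4475 0.3072] res mm 3.3
A [0.458  0.3192] res mm 0.9
A [0.4487 0.3135] res mm 3.9
dpos [-190.2   -4.3   -1.1] rv [-0.  -0.2 -0.3] t 20.7
```

View pics/m8.png

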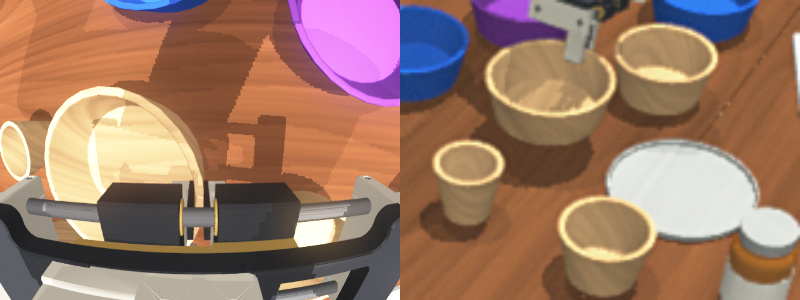

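A is lifted nearly level. Carry it to the tray.

Call:
{"method": "apply_moves", "body": {"deltas": [{"fingers": 2, "delta_pos": [0, -4, -18], "angular": [0, 0, 0]}, {"fingers": 2, "delta_pos": [-20, -6, -22], "angular": [0, 0, 0]}, {"fingers": 2, "delta_pos": [-45, -8, -22], "angular": [0, 0, 0]}, {"fingers": 2, "delta_pos": [-70, -9, -22], "angular": [0, 0, 0]}, {"fingers": 2, "delta_pos": [-95, -9, -22], "angular": [0, 0, 0]}, {"fingers": 2, "delta_pos": [-120, -9, -22], "angular": [0, 0, 0]}, {"fingers": 2, "delta_pos": [-145, -9, -22], "angular": [0, 0, 0]}, {"fingers": 2, "delta_pos": [-170, -9, -22], "angular": [0, 0, 0]}, {"fingers": 2, "delta_pos": [-185, -9, -22], "angular": [0, 0, 0]}, {"fingers": 2, "delta_pos": [-190, -9, -22], "angular": [0, 0, 0]}]}}

```text
clock: 21.7
tool_pos: [0.635, 0.3759, 0.1001]
orientation: [-165.9, -0.1, 179.6]
force: [-0.2, -0.2, -2.9]
opening: 0.006
gripper_force: 30.1
```

```bash
python3 -c "
from h import *
im=snap('top','t9.png'); f=lambda u,v,z:at('top',u,v,z)
Z['A']=(.056+.057,.08); near(im,f,'A',(.634,.3045))
s=ctrl.get_obs();print(s['opening'],s['tool_pos'])
go([.634,.376,.046],[194,0,180])"
```

```text
A [0.6354 0.3081] res mm 0.9
0.006145227406062311 [0.63488357 0.37600187 0.10028642]
dpos [ 0.7 13.2 52.7] rv [-0.1 -0.2 -0.3] t 21.75
```

Call:
{"method": "apply_moves", "body": {"deltas": [{"fingers": 2, "delta_pos": [1, 3, 14], "angular": [0, 0, 0]}, {"fingers": 2, "delta_pos": [1, 6, 28], "angular": [0, 0, 0]}, {"fingers": 2, "delta_pos": [1, 8, 38], "angular": [0, 0, 0]}, {"fingers": 2, "delta_pos": [1, 10, 46], "angular": [0, 0, 0]}, {"fingers": 2, "delta_pos": [1, 11, 52], "angular": [0, 0, 0]}, {"fingers": 2, "delta_pos": [1, 11, 52], "angular": [0, 0, 0]}]}}

```text
clock: 22.35
tool_pos: [0.6325, 0.3746, 0.0476]
orientation: [-165.9, -0.1, 179.7]
force: [-0.4, 0.6, -2.2]
opening: 0.0063
gripper_force: 30.1
```

Call:
{"method": "apply_moves", "body": {"deltas": [{"fingers": 16, "delta_pos": [0, 0, 0], "angular": [0, 0, 0]}, {"fingers": 30, "delta_pos": [0, 0, 0], "angular": [0, 0, 0]}, {"fingers": 30, "delta_pos": [0, 0, 0], "angular": [0, 0, 0]}, {"fingers": 30, "delta_pos": [0, 0, -40], "angular": [0, 0, 0]}, {"fingers": 30, "delta_pos": [0, 0, -80], "angular": [0, 0, 0]}, {"fingers": 30, "delta_pos": [0, 0, -120], "angular": [0, 0, 0]}, {"fingers": 30, "delta_pos": [50, -140, -130], "angular": [0, 0, 0]}, {"fingers": 30, "delta_pos": [50, -190, -130], "angular": [-28, 0, 0]}, {"fingers": 30, "delta_pos": [50, -190, -130], "angular": [-28, 0, 0]}, {"fingers": 30, "delta_pos": [50, -190, -130], "angular": [-28, 0, 0]}]}}

```text
clock: 23.35
tool_pos: [0.5818, 0.2215, 0.2235]
orientation: [167.9, 0.2, 179.8]
force: [2.6, -2.7, 0.3]
opening: 0.0299
gripper_force: 0.0
```

```bash
python3 -c "
from h import *
im=snap('top','t10.png'); f=lambda u,v,z:at('top',u,v,z)
Z['A']=(.060,.08); near(im,f,'A',(.634,.3045)); near(im,f,'B',(.525,.481));near(im,f,'C',(.613,.125));near(im,f,'D',(.43,.136))
s=ctrl.get_obs();print(s['tool_pos'],s['orientation'])
"
```

```text
D [0.4304 0.1381] res mm 3.1
[0.58195845 0.21113259 0.22707395] [167.22322943   0.38306764 179.30303007]
```

```bash
python3 -c "
from h import *
T=wcam();w=snap('wrist','w11.png');f=lambda u,v,z:wat(T,u,v,z)
Z['A']=(.060,.08)
for c in bowls(w):
  if cv2.contourArea(c)>700: print(cv2.boundingRect(c),[ (k,)+fitc(c,f,*Z[k]) for k in 'AB'])
im=cv2.cvtColor(cv2.imread('pics/t10.png'),4)
for c in bowls(im): print('top',cv2.boundingRect(c))
"
```

```text
(161, 376, 360, 29) [('A', array([0.7925, 0.2658]), np.float64(105.2)), ('B', array([0.7937, 0.2642]), np.float64(115.1))]
(0, 258, 24, 38) [('A', array([ 0.5964, -0.1336]), np.float64(6.7)), ('B', array([ 0.5984, -0.1189]), np.float64(6.4))]
(36, 251, 68, 42) [('A', array([0.6736, 0.0187]), np.float64(10.6)), ('B', array([0.6595, 0.0157]), np.float64(10.3))]
(157, 229, 60, 50) [('A', array([0.549 , 0.1704]), np.float64(12.3)), ('B', array([0.5579, 0.1592]), np.float64(11.8))]
(294, 187, 147, 145) [('A', array([0.6321, 0.304 ]), np.float64(1.1)), ('B', array([0.6204, 0.2985]), np.float64(9.2))]
(473, 103, 83, 117) [('A', array([0.5162, 0.47  ]), np.float64(12.4)), ('B', array([0.5249, 0.4783]), np.float64(1.1))]
(169, 53, 40, 40) [('A', array([0.4   , 0.2055]), np.float64(8.6)), ('B', array([0.4853, 0.0925]), np.float64(7.8))]
top (270, 250, 22, 22)
```

```bash
python3 -c "
from h import *
go([.525,.3975,.147],[167.3,0,180])"
```

```text
dpos [ 61.9 162.  116.4] rv [-0.4  0.5 -0.8] t 23.45
```

Call:
{"method": "apply_moves", "body": {"deltas": [{"fingers": 34, "delta_pos": [20, 50, 20], "angular": [0, 0.5, -0.8]}, {"fingers": 34, "delta_pos": [40, 100, 60], "angular": [0, 0.5, -0.8]}, {"fingers": 34, "delta_pos": [62, 145, 90], "angular": [0, 0.5, -0.8]}, {"fingers": 34, "delta_pos": [62, 162, 116], "angular": [0, 0.5, -0.8]}, {"fingers": 34, "delta_pos": [62, 162, 116], "angular": [0, 0.5, -0.8]}, {"fingers": 34, "delta_pos": [62, 162, 116], "angular": [0, 0.5, -0.8]}]}}

```text
clock: 24.05
tool_pos: [0.5201, 0.406, 0.1392]
orientation: [168.3, -0.5, -179.3]
force: [-0.2, -0.5, -0.1]
opening: 0.0337
gripper_force: 0.0
```

```bash
python3 -c "
from h import *
print(ctrl.get_obs()['tool_pos'],ctrl.get_obs()['orientation'])
go([.525,.4195,.049],[167.3,0,180])"
```

```text
[0.52008375 0.40596783 0.13924363] [ 168.31731719   -0.47907661 -179.2889412 ]
dpos [-5.8 -5.1 91.1] rv [-1.  -0.6  0.6] t 24.05
```

Call:
{"method": "apply_moves", "body": {"deltas": [{"fingers": 34, "delta_pos": [-6, -5, 20], "angular": [-1, -0.6, 0.6]}, {"fingers": 34, "delta_pos": [-6, -5, 50], "angular": [-1, -0.6, 0.6]}, {"fingers": 34, "delta_pos": [-6, -5, 75], "angular": [-1, -0.6, 0.6]}, {"fingers": 34, "delta_pos": [-6, -5, 91], "angular": [-1, -0.6, 0.6]}, {"fingers": 34, "delta_pos": [-6, -5, 91], "angular": [-1, -0.6, 0.6]}]}}

```text
clock: 24.55
tool_pos: [0.5263, 0.4175, 0.0489]
orientation: [167.3, -0.0, 179.8]
force: [-0.3, -0.2, 0.4]
opening: 0.0336
gripper_force: 0.0
```

Call:
{"method": "apply_moves", "body": {"deltas": [{"fingers": 2, "delta_pos": [0, 0, 0], "angular": [0, 0, 0]}, {"fingers": 2, "delta_pos": [0, 0, 0], "angular": [0, 0, 0]}, {"fingers": 2, "delta_pos": [0, 0, 0], "angular": [0, 0, 0]}, {"fingers": 2, "delta_pos": [0, 0, 0], "angular": [0, 0, 0]}, {"fingers": 2, "delta_pos": [0, 0, 0], "angular": [0, 0, 0]}]}}

```text
clock: 25.05
tool_pos: [0.5271, 0.4195, 0.0517]
orientation: [167.1, 0.2, 179.9]
force: [-1.8, -0.1, 4.3]
opening: 0.0065
gripper_force: 30.0
```

Call:
{"method": "apply_moves", "body": {"deltas": [{"fingers": 2, "delta_pos": [0, 2, -8], "angular": [0, 0, 0]}, {"fingers": 2, "delta_pos": [0, 4, -18], "angular": [0, 0, 0]}, {"fingers": 2, "delta_pos": [0, 7, -30], "angular": [0, 0, 0]}, {"fingers": 2, "delta_pos": [0, 9, -40], "angular": [0, 0, 0]}, {"fingers": 2, "delta_pos": [0, 9, -40], "angular": [0, 0, 0]}]}}

```text
clock: 25.55
tool_pos: [0.5273, 0.4193, 0.0939]
orientation: [167.1, 0.2, 179.9]
force: [0.2, -0.0, -2.6]
opening: 0.0066
gripper_force: 30.4
```

```bash
cat >> h.py <<'E'
def tilt(im,R,xyz):
    # fit 3d rim circle pose (centre, roll, pitch) to the top picture's rim hull
    from scipy.optimize import least_squares
    c0=min(bowls(im),key=lambda c:np.hypot(*(at('top',*cv2.boundingRect(c)[:2]+np.array(cv2.boundingRect(c)[2:])/2,xyz[2])[:2]-xyz[:2])))
    print('bbox',cv2.boundingRect(c0))
E
python3 -c "
from h import *
snap('top','t12.png');im=snap('scene','s12.png')
x=cv2.resize(cv2.imread('pics/s12.png')[100:260,320:480],(480,480));cv2.imwrite('pics/m12.png',x)
s=ctrl.get_obs();print(s['force'],s['moment'],s['opening'],s['joint_pos'])"
```

```text
[-0.85761629  0.07435085 -2.74858792] [-1.05203191  0.02493757 -0.01824438] 0.006318710127480971 [  50.05089556   22.78601399  -11.64526487  -11.27015127  -46.16813793
 -133.0442794 ]
```

B is held with an estimated weight of about 265 g. I have one view left, so I'll check tilt by fitting a bowl silhouette in the scene image.

```bash
cat >> h.py <<'E'
DIM=dict(A=(.080,.066,.056),B=(.067,.053,.062),C=(.054,.040,.068),D=(.041,.027,.074))
def sil(im,k,p0,cam='scene',lo=15):
    """fit bowl silhouette: p=(x,y,z underside, rotvec x, rotvec y in deg)"""
    from scipy.optimize import least_squares
    R,r,h=DIM[k]; a=np.linspace(0,2*np.pi,60,endpoint=False); C=np.c_[np.cos(a),np.sin(a),0*a]
    M=np.r_[C*R+[0,0,h],C*r]
    def hull(p):
        P=Ro.from_rotvec([p[3],p[4],0],degrees=True).apply(M)+p[:3]
        q=np.array([proj(cam,x) for x in P],np.float32); return cv2.convexHull(q)
    hsv=cv2.cvtColor(im,cv2.COLOR_RGB2HSV); m=cv2.inRange(hsv,(lo,40,50),(32,170,255))
    H0=hull(p0); roi=np.zeros_like(m); cv2.fillConvexPoly(roi,H0.astype(np.int32),255); roi=cv2.dilate(roi,np.ones((25,25)))
    m=cv2.morphologyEx(m&roi,cv2.MORPH_OPEN,np.ones((3,3)))
    cs,_=cv2.findContours(m,cv2.RETR_EXTERNAL,cv2.CHAIN_APPROX_NONE); c=cv2.convexHull(max(cs,key=cv2.contourArea)).astype(np.float32)
    # densify
    pts=c[:,0]; pts=np.concatenate([np.linspace(p,q,max(2,int(np.hypot(*(q-p)))),endpoint=False) for p,q in zip(pts,np.roll(pts,-1,0))])
    f=lambda p:np.array([cv2.pointPolygonTest(hull(p),tuple(map(float,t)),True) for t in pts])
    s=least_squares(lambda d:np.r_[f(p0+d*[.01,.01,.01,10,10]),.05*d],np.zeros(5),loss='soft_l1',diff_step=1e-2)
    p=p0+s.x*[.01,.01,.01,10,10]; print(k,p[:3].round(4),'tilt',p[3:].round(1),'res px',np.abs(f(p)).mean().round(2),'n',len(pts)); return p
E
cat > t.py <<'E'
from h import *
rd=lambda n:cv2.cvtColor(cv2.imread('pics/'+n),4)
sil(rd('scene0.png'),'B',np.array([.525,.481,0,0,0]))
sil(rd('scene0.png'),'C',np.array([.613,.125,0,0,0]))
sil(rd('s12.png'),'A',np.array([.632,.304,.004,0,0]))
sil(rd('s8.png'),'A',np.array([.4435,.309,.036,0,0]))
sil(rd('s12.png'),'B',np.array([.527,.48,.042,0,0]))
E
time python3 t.py
```

```text
Traceback (most recent call last):
  File "t.py", line 3, in <module>
    sil(rd('scene0.png'),'B',np.array([.525,.481,0,0,0]))
    ~~~^^^^^^^^^^^^^^^^^^^^^^^^^^^^^^^^^^^^^^^^^^^^^^^^^^
  File "h.py", line 63, in sil
    s=least_squares(lambda d:np.r_[f(p0+d*[.01,.01,.01,10,10]),.05*d],np.zeros(5),loss='soft_l1',diff_step=1e-2)
  File "h.py", line 63, in <lambda>
    s=least_squares(lambda d:np.r_[f(p0+d*[.01,.01,.01,10,10]),.05*d],np.zeros(5),loss='soft_l1',diff_step=1e-2)
                                   ~^^^^^^^^^^^^^^^^^^^^^^^^^^
  File "h.py", line 62, in <lambda>
    f=lambda p:np.array([cv2.pointPolygonTest(hull(p),tuple(map(float,t)),True) for t in pts])
                                              ~~~~^^^
  File "h.py", line 55, in hull
    q=np.array([proj(cam,x) for x in P],np.float32); return cv2.convexHull(q)
                ~~~~^^^^^^^
  File "h.py", line 12, in proj
    p=ctrl.camera_params(n); T=np.array(p['cam_to_world']); c=T[:3,:3].T@(np.array(P)-T[:3,3])
ValueError: time passes only in moves, steps and waits

real	0m2.191s
user	0m1.788s
sys	0m0.127s
```

```bash
python3 - <<'E'
s=open('h.py').read()
s=s.replace("from plant import ctrl\n","from plant import ctrl\nfrom functools import lru_cache\n@lru_cache\ndef CP(n): return ctrl.camera_params(n)\n",1)
s=s.replace("p=ctrl.camera_params(","p=CP(")
s=s.replace("f=lambda p:np.array([cv2.pointPolygonTest(hull(p),","def f(p):\n        Hp=hull(p); return np.array([cv2.pointPolygonTest(Hp,")
s=s.replace("np.zeros(5),loss='soft_l1',diff_step=1e-2","np.ones(5),loss='soft_l1',diff_step=5e-2").replace("f(p0+d*[","f(p0+(d-1)*[").replace(".05*d]",".05*(d-1)]").replace("p=p0+s.x*[","p=p0+(s.x-1)*[")
open('h.py','w').write(s)
E
time python3 t.py 2>&1 | tail -8
```

```text
B [ 0.5199  0.4971 -0.016 ] tilt [-0.9  0.4] res px 0.19 n 118
C [ 0.6075  0.1409 -0.0213] tilt [-0.6 -0.4] res px 0.2 n 119
A [0.6348 0.2931 0.0095] tilt [39.5 -0.7] res px 2.73 n 177
A [0.4422 0.3118 0.0326] tilt [-2.  -1.3] res px 0.23 n 143
B [ 0.5479  0.5855 -0.0197] tilt [  7.8 -59. ] res px 0.68 n 105
real	0m1.345s
user	0m1.651s
sys	0m0.098s
```

```bash
python3 -c "
from h import *
snap('wrist','w12.png')
a=cv2.resize(cv2.imread('pics/w12.png'),(400,300));b=cv2.resize(cv2.imread('pics/s12.png')[90:240,330:530],(400,300));c=cv2.resize(cv2.imread('pics/t12.png')[170:290,130:290],(400,300));d=cv2.resize(cv2.imread('pics/w12.png')[120:360,300:620],(400,300))
cv2.imwrite('pics/m12.png',np.vstack([np.hstack([a,b]),np.hstack([c,d])]))"
```

```text
(no output)
```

View pics/m12.png

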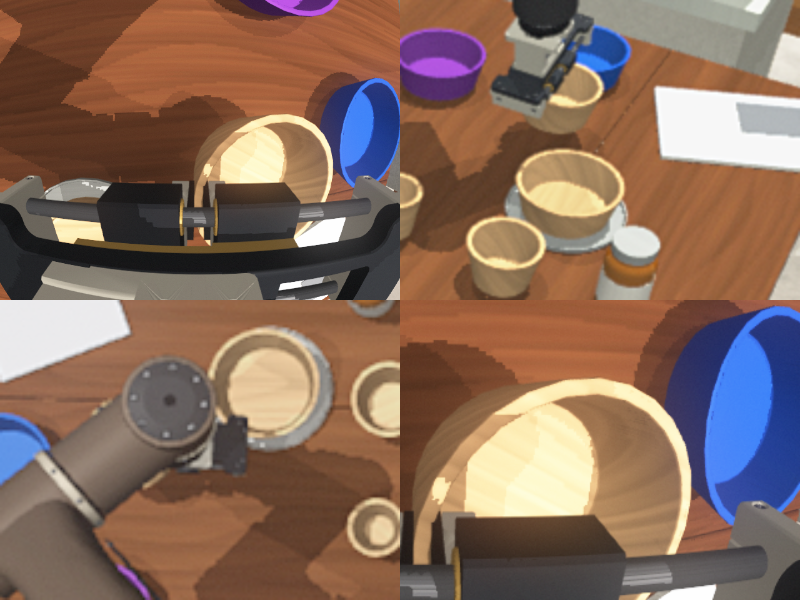

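B hangs level at the right of the wrist frame, and A sits on the tray. Lift and carry.

```bash
python3 -c "
from h import *
go([.527,.419,.13],[167.3,0,180]);go([.634,.2435,.13],[167.3,0,180])"
```

```text
dpos [ -0.8   9.2 -37.7] rv [ 0.1  0.1 -0.1] t 25.7
dpos [-108.3 -161.7  -76.4] rv [ 0.1  0.1 -0.1] t 25.7
```

Call:
{"method": "apply_moves", "body": {"deltas": [{"fingers": 2, "delta_pos": [0, 5, -18], "angular": [0, 0, 0]}, {"fingers": 2, "delta_pos": [0, 9, -38], "angular": [0, 0, 0]}, {"fingers": 2, "delta_pos": [-10, -8, -41], "angular": [0, 0, 0]}, {"fingers": 2, "delta_pos": [-26, -34, -47], "angular": [0, 0, 0]}, {"fingers": 2, "delta_pos": [-44, -60, -53], "angular": [0, 0, 0]}, {"fingers": 2, "delta_pos": [-62, -88, -59], "angular": [0, 0, 0]}, {"fingers": 2, "delta_pos": [-80, -116, -66], "angular": [0, 0, 0]}, {"fingers": 2, "delta_pos": [-98, -145, -72], "angular": [0, 0, 0]}, {"fingers": 2, "delta_pos": [-108, -161, -76], "angular": [0, 0, 0]}, {"fingers": 2, "delta_pos": [-108, -161, -76], "angular": [0, 0, 0]}]}}

```text
clock: 26.7
tool_pos: [0.635, 0.2418, 0.1289]
orientation: [167.3, -0.0, 179.7]
force: [-0.3, 0.5, -2.3]
opening: 0.0063
gripper_force: 30.5
```

Call:
{"method": "apply_moves", "body": {"deltas": [{"fingers": 2, "delta_pos": [0, 0, 0], "angular": [0, 0, 0]}]}}

```text
clock: 26.8
tool_pos: [0.6338, 0.2439, 0.1291]
orientation: [167.2, -0.0, 179.8]
force: [-0.5, 0.0, -2.6]
opening: 0.0063
gripper_force: 30.5
```

```bash
python3 -c "
from h import *
im=snap('scene','s13.png'); t=snap('top','t13.png');
s=ctrl.get_obs();print(s['tool_pos'],s['orientation'])
sil(im,'B',np.array([.632,.304,.078,0,0]))
f=lambda u,v,z:at('top',u,v,z)
Z['B']=(.14,.067); near(t,f,'B',(.632,.304))
go([.634,.2435,.066],[167.3,0,180])"
```

```text
[0.63345834 0.24498205 0.129542  ] [1.67224497e+02 2.04134518e-02 1.79876742e+02]
B [0.6857 0.2067 0.1367] tilt [38.  -7.1] res px 3.25 n 166
B [0.609  0.2897] res mm 7.2
dpos [ -0.5 -15.5  61.6] rv [ 0.1  0.  -0.1] t 26.9
```

Call:
{"method": "apply_moves", "body": {"deltas": [{"fingers": 2, "delta_pos": [0, -4, 15], "angular": [0, 0, 0]}, {"fingers": 2, "delta_pos": [0, -7, 27], "angular": [0, 0, 0]}, {"fingers": 2, "delta_pos": [0, -10, 38], "angular": [0, 0, 0]}, {"fingers": 2, "delta_pos": [0, -12, 46], "angular": [0, 0, 0]}, {"fingers": 2, "delta_pos": [0, -14, 53], "angular": [0, 0, 0]}, {"fingers": 2, "delta_pos": [0, -15, 58], "angular": [0, 0, 0]}]}}

```text
clock: 27.5
tool_pos: [0.6339, 0.2426, 0.0691]
orientation: [167.2, 0.0, 179.9]
force: [-0.6, -0.2, -1.5]
opening: 0.0062
gripper_force: 30.5
```

Call:
{"method": "apply_moves", "body": {"deltas": [{"fingers": 2, "delta_pos": [0, -0.5, 2], "angular": [0, 0, 0]}, {"fingers": 2, "delta_pos": [0, -1, 4], "angular": [0, 0, 0]}]}}

```text
clock: 27.7
tool_pos: [0.634, 0.2425, 0.066]
orientation: [167.2, 0.1, 179.9]
force: [-2.1, -0.5, -0.6]
opening: 0.0062
gripper_force: 30.4
```

Call:
{"method": "apply_moves", "body": {"deltas": [{"fingers": 14, "delta_pos": [0, 0, 0], "angular": [0, 0, 0]}, {"fingers": 24, "delta_pos": [0, 0, 0], "angular": [0, 0, 0]}, {"fingers": 24, "delta_pos": [0, 0, 0], "angular": [0, 0, 0]}, {"fingers": 24, "delta_pos": [0, 0, -30], "angular": [0, 0, 0]}, {"fingers": 30, "delta_pos": [0, 0, -80], "angular": [0, 0, 0]}, {"fingers": 34, "delta_pos": [10, -50, -110], "angular": [0, 0, 0]}, {"fingers": 34, "delta_pos": [20, -100, -150], "angular": [0, 0, 0]}, {"fingers": 34, "delta_pos": [20, -140, -150], "angular": [0, 0, 0]}, {"fingers": 34, "delta_pos": [20, -140, -150], "angular": [0, 0, 0]}, {"fingers": 34, "delta_pos": [20, -140, -150], "angular": [0, 0, 0]}]}}

```text
clock: 28.7
tool_pos: [0.6138, 0.071, 0.1822]
orientation: [167.2, 0.2, 179.7]
force: [0.2, 0.1, 0.6]
opening: 0.034
gripper_force: 0.0
```

```bash
cat > look.py <<'E'
from h import *
import sys
T=wcam();s=ctrl.get_obs();w=snap('wrist',sys.argv[1]+'w.png');t=snap('top',sys.argv[1]+'t.png');sc=snap('scene',sys.argv[1]+'s.png')
fw=lambda u,v,z:wat(T,u,v,z);ft=lambda u,v,z:at('top',u,v,z)
Z.update(Bn=(.074,.067),Cn=(.088,.054),Dn=(.102,.041),A=(.06,.08))
for n,im,f in(('w',w,fw),('t',t,ft)):
  for c in bowls(im):
    b=cv2.boundingRect(c)
    if n=='w' and (b[2]>200 or b[1]>300): continue
    best=min(((fitc(c,f,*Z[k]),k) for k in Z),key=lambda q:q[0][1])
    if best[0][1]<4: print(n,b,best[1],best[0])
print(s['tool_pos'],s['orientation'])
E
python3 look.py a14
```

```text
w (293, 267, 62, 31) Dn (array([0.608 , 0.1099]), np.float64(0.8))
w (295, 168, 116, 126) C (array([0.6138, 0.1235]), np.float64(2.7))
w (452, 163, 112, 146) A (array([0.6339, 0.3053]), np.float64(1.7))
w (315, 0, 101, 51) D (array([0.4291, 0.1344]), np.float64(0.4))
t (278, 201, 21, 24) D (array([0.6015, 0.1179]), np.float64(3.0))
[0.61379152 0.0709854  0.18222718] [1.67198291e+02 1.51689592e-01 1.79689592e+02]
```

```bash
python3 -c "
from h import *
go([.614,.0565,.152],[168.4,0,180]);go([.614,.0765,.054],[168.4,0,180])"
```

```text
dpos [ -0.3 -23.2  24.7] rv [ 1.2  0.1 -0.1] t 28.85
dpos [ -0.2 -25.4 124.7] rv [ 1.2  0.1 -0.1] t 28.85
```

Call:
{"method": "apply_moves", "body": {"deltas": [{"fingers": 34, "delta_pos": [0, -24, 15], "angular": [1.2, 0, 0]}, {"fingers": 34, "delta_pos": [0, -25, 35], "angular": [1.2, 0, 0]}, {"fingers": 34, "delta_pos": [0, -25, 65], "angular": [1.2, 0, 0]}, {"fingers": 34, "delta_pos": [0, -25, 95], "angular": [1.2, 0, 0]}, {"fingers": 34, "delta_pos": [0, -25, 115], "angular": [1.2, 0, 0]}, {"fingers": 34, "delta_pos": [0, -25, 125], "angular": [1.2, 0, 0]}, {"fingers": 34, "delta_pos": [0, -25, 125], "angular": [1.2, 0, 0]}]}}

```text
clock: 29.55
tool_pos: [0.6129, 0.0772, 0.0523]
orientation: [168.5, -0.1, 179.9]
force: [0.6, -0.6, 0.1]
opening: 0.0342
gripper_force: 0.0
```

Call:
{"method": "apply_moves", "body": {"deltas": [{"fingers": 2, "delta_pos": [0, 0, 0], "angular": [0, 0, 0]}, {"fingers": 2, "delta_pos": [0, 0, 0], "angular": [0, 0, 0]}, {"fingers": 2, "delta_pos": [0, 0, 0], "angular": [0, 0, 0]}, {"fingers": 2, "delta_pos": [0, 0, 0], "angular": [0, 0, 0]}, {"fingers": 2, "delta_pos": [0, 0, 0], "angular": [0, 0, 0]}]}}

```text
clock: 30.05
tool_pos: [0.6143, 0.0763, 0.0548]
orientation: [168.4, 0.2, 179.8]
force: [0.2, 1.4, 4.7]
opening: 0.0069
gripper_force: 28.8
```

Call:
{"method": "apply_moves", "body": {"deltas": [{"fingers": 2, "delta_pos": [0, 2, -8], "angular": [0, 0, 0]}, {"fingers": 2, "delta_pos": [0, 4, -20], "angular": [0, 0, 0]}, {"fingers": 2, "delta_pos": [0, 8, -40], "angular": [0, 0, 0]}, {"fingers": 2, "delta_pos": [0, 13, -62], "angular": [0, 0, 0]}, {"fingers": 2, "delta_pos": [0, 18, -88], "angular": [0, 0, 0]}, {"fingers": 2, "delta_pos": [0, 20, -98], "angular": [0, 0, 0]}, {"fingers": 2, "delta_pos": [0, 20, -98], "angular": [0, 0, 0]}]}}

```text
clock: 30.75
tool_pos: [0.6145, 0.0762, 0.1563]
orientation: [168.4, 0.3, 179.9]
force: [-0.9, 0.1, -1.4]
opening: 0.0071
gripper_force: 28.9
```

```bash
python3 -c "
from h import *
im=snap('scene','s15.png'); t=snap('top','t15.png')
s=ctrl.get_obs();print(s['tool_pos'],s['force'])
for k in (0,8,-8): sil(im,'C',np.array([.614,.1245,s['tool_pos'][2]-.056,k,0]))
sil(t,'C',np.array([.614,.1245,s['tool_pos'][2]-.056,0,0]),'top')
go([.634,.2575,.155],[168.4,0,180])"
```

```text
[0.61299899 0.07610556 0.15338864] [ 0.75790698 -0.06721053 -3.10765614]
C [0.6612 0.1516 0.1223] tilt [42.9 -2.2] res px 3.23 n 146
C [0.6545 0.1703 0.1043] tilt [42.8 -3.1] res px 3.23 n 144
C [0.6496 0.1641 0.1628] tilt [89.7 18.6] res px 2.62 n 148
C [0.6283 0.0889 0.1535] tilt [-84.2 -25.1] res px 2.66 n 49
dpos [-20.5 178.1  34.9] rv [-0.   0.1 -0.1] t 30.85
```

Call:
{"method": "apply_moves", "body": {"deltas": [{"fingers": 2, "delta_pos": [-2, 15, 2], "angular": [0, 0, 0]}, {"fingers": 2, "delta_pos": [-5, 40, 7], "angular": [0, 0, 0]}, {"fingers": 2, "delta_pos": [-8, 66, 12], "angular": [0, 0, 0]}, {"fingers": 2, "delta_pos": [-11, 94, 17], "angular": [0, 0, 0]}, {"fingers": 2, "delta_pos": [-14, 122, 23], "angular": [0, 0, 0]}, {"fingers": 2, "delta_pos": [-17, 150, 29], "angular": [0, 0, 0]}, {"fingers": 2, "delta_pos": [-19, 168, 33], "angular": [0, 0, 0]}, {"fingers": 2, "delta_pos": [-19, 176, 34], "angular": [0, 0, 0]}, {"fingers": 2, "delta_pos": [-19, 176, 34], "angular": [0, 0, 0]}, {"fingers": 2, "delta_pos": [-19, 176, 34], "angular": [0, 0, 0]}]}}

```text
clock: 31.85
tool_pos: [0.6328, 0.2547, 0.1556]
orientation: [168.4, 0.0, 179.9]
force: [-0.1, -0.4, -0.8]
opening: 0.0068
gripper_force: 28.9
```

```bash
python3 -c "
from h import *
im=snap('scene','s16.png');s=ctrl.get_obs();print(s['tool_pos'],s['opening'])
for lo in (15,17): sil(im,'C',np.array([.632,.303,s['tool_pos'][2]-.055,0,0]),lo=lo)
go([.6325,.255,.077],[168.4,0,180])"
```

```text
[0.63287448 0.25441759 0.15580772] 0.007094594613594583
C [0.6654 0.1089 0.2238] tilt [ 4.6 52.6] res px 2.25 n 155
C [0.6582 0.1665 0.1428] tilt [-36.  -10.3] res px 2.02 n 47
dpos [  0.4 -15.2  77.3] rv [-0.   0.1 -0.2] t 31.9
```

Call:
{"method": "apply_moves", "body": {"deltas": [{"fingers": 2, "delta_pos": [0, -4, 20], "angular": [0, 0, 0]}, {"fingers": 2, "delta_pos": [0, -8, 40], "angular": [0, 0, 0]}, {"fingers": 2, "delta_pos": [0, -11, 54], "angular": [0, 0, 0]}, {"fingers": 2, "delta_pos": [0, -13, 64], "angular": [0, 0, 0]}, {"fingers": 2, "delta_pos": [0, -14, 71], "angular": [0, 0, 0]}, {"fingers": 2, "delta_pos": [0, -15, 75], "angular": [0, 0, 0]}, {"fingers": 2, "delta_pos": [0, -15, 75], "angular": [0, 0, 0]}]}}

```text
clock: 32.6
tool_pos: [0.6333, 0.2557, 0.0794]
orientation: [168.4, 0.1, 179.8]
force: [0.8, -0.3, -0.5]
opening: 0.0072
gripper_force: 28.9
```

Call:
{"method": "apply_moves", "body": {"deltas": [{"fingers": 2, "delta_pos": [0, -0.4, 2], "angular": [0, 0, 0]}, {"fingers": 2, "delta_pos": [0, -0.4, 2], "angular": [0, 0, 0]}]}}

```text
clock: 32.8
tool_pos: [0.6335, 0.2559, 0.0779]
orientation: [168.4, 0.1, 179.9]
force: [1.6, 0.0, -0.7]
opening: 0.0073
gripper_force: 28.9
```

Call:
{"method": "apply_moves", "body": {"deltas": [{"fingers": 14, "delta_pos": [0, 0, 1], "angular": [0, 0, 0]}, {"fingers": 24, "delta_pos": [0, 0, 1], "angular": [0, 0, 0]}, {"fingers": 24, "delta_pos": [0, 0, 0], "angular": [0, 0, 0]}, {"fingers": 24, "delta_pos": [0, 0, -30], "angular": [0, 0, 0]}, {"fingers": 30, "delta_pos": [0, 0, -80], "angular": [0, 0, 0]}, {"fingers": 30, "delta_pos": [40, -30, -110], "angular": [0, 0, 0]}, {"fingers": 30, "delta_pos": [80, -60, -120], "angular": [0, 0, 0]}, {"fingers": 30, "delta_pos": [120, -90, -120], "angular": [0, 0, 0]}, {"fingers": 30, "delta_pos": [160, -125, -120], "angular": [0, 0, 0]}, {"fingers": 30, "delta_pos": [200, -170, -120], "angular": [0, 0, 0]}]}}

```text
clock: 33.8
tool_pos: [0.4454, 0.0801, 0.1639]
orientation: [168.4, 0.1, 179.9]
force: [0.3, -1.1, 0.3]
opening: 0.0301
gripper_force: 0.0
```

Call:
{"method": "apply_moves", "body": {"deltas": [{"fingers": 30, "delta_pos": [0, 0, 0], "angular": [0, 0, 0]}, {"fingers": 30, "delta_pos": [0, 0, 0], "angular": [0, 0, 0]}]}}

```text
clock: 34.0
tool_pos: [0.447, 0.0805, 0.1644]
orientation: [168.4, 0.1, 179.8]
force: [0.5, 0.5, 1.0]
opening: 0.0299
gripper_force: 0.0
```

```bash
python3 look.py a17
cat > ring.py <<'E'
from h import *
import sys
from scipy.optimize import differential_evolution as DE
def ring(im,cam,k,z0,c=(.632,.304)):
    V=cv2.GaussianBlur(cv2.cvtColor(im,cv2.COLOR_RGB2GRAY),(0,0),.7).astype(np.float32); R=DIM[k][0]
    a=np.linspace(0,2*np.pi,120,endpoint=False); C=np.c_[np.cos(a),np.sin(a),0*a]; p=CP(cam);T=np.array(p['cam_to_world'])
    def smp(P):
        q=(P-T[:3,3])@T[:3,:3]; u=p['cx']+p['fx']*q[:,0]/-q[:,2]; v=p['cy']+p['fy']*q[:,1]/q[:,2]
        return cv2.remap(V,u.astype(np.float32)[:,None],v.astype(np.float32)[:,None],cv2.INTER_LINEAR)[:,0]
    def cost(x):
        Q=Ro.from_rotvec([x[3],x[4],0],degrees=True); g=lambda r:smp(Q.apply(C*r)+x[:3])
        r1=g(R-.0035); return -np.mean(np.clip(r1-g(R-.011),-20,60)+np.clip(r1-g(R+.004),-20,60))
    s=DE(cost,[(c[0]-.03,c[0]+.03),(c[1]-.03,c[1]+.03),(z0-.012,z0+.02),(-12,12),(-12,12)],seed=1,maxiter=150,tol=1e-4)
    print(cam,k,s.x[:3].round(4),'z err',(s.x[2]-z0).round(4),'tilt',s.x[3:].round(1),'score',-s.fun.round(1))
if __name__=='__main__':
    rd=lambda n:cv2.cvtColor(cv2.imread('pics/'+n),4)
    ring(rd('scene0.png'),'scene','B',.062,(.525,.481))
    for cam in('s','t'):
        for k,z in(('A',.06),('B',.074),('C',.088),('D',.102))[:int(sys.argv[2])]: ring(rd(sys.argv[1]+cam+'.png'),{'s':'scene','t':'top'}[cam],k,z)
E
python3 ring.py a17 3
```

```text
t (213, 182, 45, 43) A (array([0.6321, 0.3076]), np.float64(1.3))
[0.4470357  0.080464   0.16444384] [1.68398444e+02 1.32504282e-01 1.79801661e+02]
scene B [0.5228 0.4901 0.0505] z err -0.0115 tilt [-0.9  0.2] score 95.0
scene A [0.6293 0.3164 0.048 ] z err -0.012 tilt [1.9 1.3] score 91.4
scene B [0.6381 0.3058 0.0685] z err -0.0055 tilt [1.2 2.4] score 94.9
scene C [0.6333 0.3032 0.0827] z err -0.0053 tilt [-0.6 -0.1] score 102.5
top A [0.6277 0.3037 0.0797] z err 0.0197 tilt [-2.3  5.7] score 84.2
top B [0.6349 0.3019 0.0938] z err 0.0198 tilt [-4.2 -8.8] score 74.4
top C [0.6357 0.3067 0.0764] z err -0.0116 tilt [-2.4  2.3] score 74.2
```

The ring fits show A, B and C nested and level. Checking D with the same fit.

```bash
python3 -c "
from ring import *
rd=lambda n:cv2.cvtColor(cv2.imread('pics/'+n),4)
ring(rd('scene0.png'),'scene','D',.074,(.43,.137)); ring(rd('a17s.png'),'scene','D',.074,(.43,.137)); ring(rd('s13.png'),'scene','D',.074,(.43,.137))
w=rd('a17w.png'); T=wcam()
for c in bowls(w):
  print(cv2.boundingRect(c),fitc(c,lambda u,v,z:wat(T,u,v,z),.074,.041))
"
```

```text
scene D [0.4259 0.1425 0.0624] z err -0.0116 tilt [-1.6 -0.2] score 111.7
scene D [0.4341 0.1288 0.0753] z err 0.0013 tilt [-1.7 -1.4] score 85.7
scene D [0.4274 0.1395 0.0653] z err -0.0087 tilt [-0.6 -1.6] score 44.3
(161, 363, 381, 43) (array([0.5851, 0.156 ]), np.float64(100.4))
(385, 317, 16, 60) (array([0.5439, 0.1325]), np.float64(3.1))
(235, 316, 16, 61) (array([0.5266, 0.0751]), np.float64(3.2))
(369, 230, 86, 60) (array([0.4467, 0.1685]), np.float64(5.6))
(321, 175, 88, 92) (array([0.4257, 0.1291]), np.float64(5.1))
(396, 173, 43, 56) (array([0.4292, 0.1423]), np.float64(6.5))
(330, 132, 79, 19) (array([0.3388, 0.1369]), np.float64(4.5))
```

```bash
python3 -c "
from h import *
go([.430,.0835,.159],[169.3,0,180]);go([.430,.102,.060],[169.3,0,180])"
```

```text
dpos [18.3  0.7  5.3] rv [ 0.9  0.1 -0.1] t 34.15
dpos [ 18.6  -1.1 106. ] rv [ 0.9  0.1 -0.1] t 34.15
```

Call:
{"method": "apply_moves", "body": {"deltas": [{"fingers": 28, "delta_pos": [19, 1, 5], "angular": [0.9, 0, 0]}, {"fingers": 28, "delta_pos": [19, 1, 5], "angular": [0.9, 0, 0]}, {"fingers": 28, "delta_pos": [19, -1, 40], "angular": [0.9, 0, 0]}, {"fingers": 28, "delta_pos": [19, -1, 75], "angular": [0.9, 0, 0]}, {"fingers": 28, "delta_pos": [19, -1, 97], "angular": [0.9, 0, 0]}, {"fingers": 28, "delta_pos": [19, -1, 106], "angular": [0.9, 0, 0]}, {"fingers": 28, "delta_pos": [19, -1, 106], "angular": [0.9, 0, 0]}]}}

```text
clock: 34.85
tool_pos: [0.4286, 0.1018, 0.0587]
orientation: [169.4, -0.1, 179.9]
force: [1.2, -0.6, -0.2]
opening: 0.0278
gripper_force: 0.0
```

Call:
{"method": "apply_moves", "body": {"deltas": [{"fingers": 2, "delta_pos": [0, 0, 0], "angular": [0, 0, 0]}, {"fingers": 2, "delta_pos": [0, 0, 0], "angular": [0, 0, 0]}, {"fingers": 2, "delta_pos": [0, 0, 0], "angular": [0, 0, 0]}, {"fingers": 2, "delta_pos": [0, 0, 0], "angular": [0, 0, 0]}, {"fingers": 2, "delta_pos": [0, 0, 0], "angular": [0, 0, 0]}]}}

```text
clock: 35.35
tool_pos: [0.4288, 0.1015, 0.0602]
orientation: [169.3, 0.1, 179.9]
force: [0.3, -0.4, 1.0]
opening: 0.0065
gripper_force: 28.2
```

Call:
{"method": "apply_moves", "body": {"deltas": [{"fingers": 2, "delta_pos": [0, 2, -8], "angular": [0, 0, 0]}, {"fingers": 2, "delta_pos": [0, 4, -20], "angular": [0, 0, 0]}, {"fingers": 2, "delta_pos": [0, 8, -42], "angular": [0, 0, 0]}, {"fingers": 2, "delta_pos": [0, 13, -68], "angular": [0, 0, 0]}, {"fingers": 2, "delta_pos": [0, 18, -94], "angular": [0, 0, 0]}, {"fingers": 2, "delta_pos": [0, 22, -116], "angular": [0, 0, 0]}, {"fingers": 2, "delta_pos": [0, 22, -116], "angular": [0, 0, 0]}]}}

```text
clock: 36.05
tool_pos: [0.4303, 0.1023, 0.1822]
orientation: [169.2, 0.4, 179.9]
force: [0.8, 0.6, -1.2]
opening: 0.0066
gripper_force: 28.2
```

```bash
python3 -c "
from ring import *
im=snap('scene','s18.png'); s=ctrl.get_obs();z=s['tool_pos'][2];print(s['tool_pos'],s['opening'],s['force'])
ring(im,'scene','D',z+.013,(.43,.137)); sil(im,'D',np.array([.43,.137,z-.061,0,0]))
go([.6335,.2695,.18],[169.3,0,180])"
```

```text
[0.42938079 0.10209015 0.18032644] 0.006672933105620446 [ 0.3541956   0.53988158 -0.9147389 ]
scene D [0.4409 0.1155 0.2133] z err 0.0199 tilt [-3.9 10.2] score 47.7
D [0.3685 0.2497 0.0198] tilt [-8.4  0.4] res px 1.63 n 91
dpos [-203.7  164.7   32.8] rv [ 0.1  0.3 -0.1] t 36.1
```

Call:
{"method": "apply_moves", "body": {"deltas": [{"fingers": 2, "delta_pos": [-20, 16, 3], "angular": [0, 0.3, 0]}, {"fingers": 2, "delta_pos": [-45, 36, 7], "angular": [0, 0.3, 0]}, {"fingers": 2, "delta_pos": [-72, 58, 12], "angular": [0, 0.3, 0]}, {"fingers": 2, "delta_pos": [-100, 81, 16], "angular": [0, 0.3, 0]}, {"fingers": 2, "delta_pos": [-128, 104, 21], "angular": [0, 0.3, 0]}, {"fingers": 2, "delta_pos": [-156, 127, 25], "angular": [0, 0.3, 0]}, {"fingers": 2, "delta_pos": [-180, 146, 29], "angular": [0, 0.3, 0]}, {"fingers": 2, "delta_pos": [-196, 159, 32], "angular": [0, 0.3, 0]}, {"fingers": 2, "delta_pos": [-202, 164, 33], "angular": [0, 0.3, 0]}, {"fingers": 2, "delta_pos": [-202, 164, 33], "angular": [0, 0.3, 0]}]}}

```text
clock: 37.1
tool_pos: [0.6307, 0.2686, 0.1747]
orientation: [169.4, -0.3, 179.9]
force: [0.4, -0.1, -1.5]
opening: 0.0065
gripper_force: 28.2
```

Call:
{"method": "apply_moves", "body": {"deltas": [{"fingers": 2, "delta_pos": [0, 0, 0], "angular": [0, 0, 0]}, {"fingers": 2, "delta_pos": [0, 0, 0], "angular": [0, 0, 0]}]}}

```text
clock: 37.3
tool_pos: [0.6302, 0.2678, 0.1763]
orientation: [169.3, -0.2, 179.9]
force: [1.0, -0.8, -1.7]
opening: 0.0063
gripper_force: 28.2
```

```bash
python3 -c "
from h import *
go([.632,.2685,.091],[169.3,0,180])"
```

```text
dpos [ -2.1 -15.1  84. ] rv [-0.  -0.2 -0.1] t 37.3
```

Call:
{"method": "apply_moves", "body": {"deltas": [{"fingers": 2, "delta_pos": [-2, -4, 20], "angular": [0, 0, 0]}, {"fingers": 2, "delta_pos": [-2, -7, 40], "angular": [0, 0, 0]}, {"fingers": 2, "delta_pos": [-2, -10, 56], "angular": [0, 0, 0]}, {"fingers": 2, "delta_pos": [-2, -13, 70], "angular": [0, 0, 0]}, {"fingers": 2, "delta_pos": [-2, -14, 78], "angular": [0, 0, 0]}, {"fingers": 2, "delta_pos": [-2, -15, 82], "angular": [0, 0, 0]}, {"fingers": 2, "delta_pos": [-2, -15, 84], "angular": [0, 0, 0]}, {"fingers": 2, "delta_pos": [-2, -15, 84], "angular": [0, 0, 0]}]}}

```text
clock: 38.1
tool_pos: [0.6328, 0.2694, 0.0911]
orientation: [169.3, -0.2, 179.9]
force: [0.1, 0.3, -0.8]
opening: 0.0066
gripper_force: 28.2
```

Call:
{"method": "apply_moves", "body": {"deltas": [{"fingers": 14, "delta_pos": [0, 0, 0], "angular": [0, 0, 0]}, {"fingers": 22, "delta_pos": [0, 0, 0], "angular": [0, 0, 0]}, {"fingers": 22, "delta_pos": [0, 0, 0], "angular": [0, 0, 0]}, {"fingers": 22, "delta_pos": [0, 0, -30], "angular": [0, 0, 0]}, {"fingers": 22, "delta_pos": [0, 0, -80], "angular": [0, 0, 0]}, {"fingers": 30, "delta_pos": [40, -30, -110], "angular": [0, 0, 0]}, {"fingers": 30, "delta_pos": [80, -60, -120], "angular": [0, 0, 0]}, {"fingers": 30, "delta_pos": [120, -90, -120], "angular": [0, 0, 0]}, {"fingers": 30, "delta_pos": [160, -125, -120], "angular": [0, 0, 0]}, {"fingers": 30, "delta_pos": [200, -170, -120], "angular": [0, 0, 0]}]}}

```text
clock: 39.1
tool_pos: [0.4459, 0.0951, 0.1812]
orientation: [169.3, -0.1, 180.0]
force: [0.4, -0.3, 0.4]
opening: 0.0298
gripper_force: 0.0
```

Call:
{"method": "apply_moves", "body": {"deltas": [{"fingers": 30, "delta_pos": [0, 0, 0], "angular": [0, 0, 0]}, {"fingers": 30, "delta_pos": [0, 0, 0], "angular": [0, 0, 0]}, {"fingers": 30, "delta_pos": [0, 0, 0], "angular": [0, 0, 0]}, {"fingers": 30, "delta_pos": [0, 0, 0], "angular": [0, 0, 0]}]}}

```text
clock: 39.5
tool_pos: [0.4484, 0.0967, 0.1809]
orientation: [169.3, -0.2, 179.9]
force: [-0.2, -0.1, 0.5]
opening: 0.03
gripper_force: 0.0
```

```bash
python3 look.py a19; python3 ring.py a19 4 | grep scene
```

```text
t (213, 181, 45, 44) A (array([0.632 , 0.3077]), np.float64(1.2))
[0.44842424 0.09672052 0.1809127 ] [169.31488958  -0.21619745 179.93685521]
scene B [0.5228 0.4901 0.0505] z err -0.0115 tilt [-0.9  0.2] score 95.0
scene A [0.6303 0.3145 0.048 ] z err -0.012 tilt [0.4 0.6] score 83.7
scene B [0.6376 0.3082 0.0679] z err -0.0061 tilt [2.9 1.8] score 88.5
scene C [0.6304 0.3123 0.0761] z err -0.0119 tilt [ 1.2 -0.4] score 95.5
scene D [0.6328 0.3093 0.0908] z err -0.0112 tilt [-0.7  0. ] score 99.9
```

```bash
python3 -c "
from h import *
a=cv2.imread('pics/s4.png').astype(int);b=cv2.imread('pics/a19s.png').astype(int)
for n,(x,y,X,Y) in dict(bottles=(190,280,285,390),tub=(300,290,420,400),jar=(420,200,465,255),disp=(70,355,180,465),term=(145,255,225,308)).items(): print(n,(np.abs(a-b)[y:Y,x:X].max(2)>60).mean().round(4))
print(ctrl.get_obs()['clock']); print(ctrl.close_job())"
```

```text
bottles 0.0008
tub 0.0684
jar 0.0671
disp 0.0
term 0.0
39.65
the job is handed in; nothing more can be done
None
```

Job handed in at 39.65 s, verdict not shown: the four bowls fit as nested and level on the tray, the three free coasters were seen in the tub, and bottles, dispenser and terminal match earlier pictures; about 7% of pixels differ at the jar and tub (perhaps arm shadow), which I did not look into.

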